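# Set the pots on the warming plate, guard its edge and set the flow valve

## Robot

A 6-joint arm with a two-finger parallel gripper is mounted at the origin on the work surface. World frame = base frame: x ahead of the robot, y to its left, z up, the work surface at z = 0. Lengths are in m, angles in rad, forces in N, time in s.
With the tool pointing down it reaches from about 0.25 to 0.8 m from the base axis. Payload 3.9 kg.
Tool frame: the origin (TCP) lies between the finger pads; the fingertips stand 11 mm ahead of it and the grasp point (between the pads) lies 8 mm behind it; z points along the fingers, y is the direction in which the jaws open and shut (so a half turn about z gives the same grasp; the last joint's range is limited). The gripper opens to 85 mm and grips with 20 to 120 N. Pads are 22 mm wide; open, the fingers measure 114 mm over their backs; the gripper's body (76 mm by 85 mm) begins 54 mm behind the grasp point. The pads swing forward as they close: fully open they stand 13 mm farther back than shut.
Start: joints at [1.122, 0.26, -0.138, 1.173, 0, 1.571], TCP at [0.228, 0.473, 0.242] pointing down, gripper open.
Joint ranges: [-2.78, 2.78], [-0.83, 1.72], [-1.28, 1.37], [-1.9, 2.12], [-1.57, 1.48], [-3.14, 3.14]. Speed limits (rad/s): [2.57, 2.57, 3.14, 3.14, 3.14, 3.14].

## Interface

Orientations are given as [roll, pitch, yaw] about the fixed x, y, z axes, in that order (R = Rz(yaw) Ry(pitch) Rx(roll)).
In Python, from workcell import manip gives the robot as it stands.
- The arm moves only by the tool apply_moves, never from a script. Its arguments are lists of equal length, an entry for each row: "linear": the shift along the world's x, y, z in m, a list of three; "twist": the turn about the world's z in degrees. A call has 1 to 12 rows; each row is the pose to reach, as a shift and turn from the pose commanded when the call began; what a row does not reach only later rows make up. A row lasts 1/12 s, in which the tool goes at most 41.7 mm and 7.16 degrees, less where a joint would pass 70% of its speed; a pose out of reach is approached as far as the arm can. A call with a gripper value outside its range is refused whole. "claw" is the finger opening in m, from 0 to 0.0854, set as the call begins (left out, the last holds). The fingers move at their own pace and stop on an object; the grip force is fixed at half the most. Time passes only in rows, so rows that repeat a pose let the fingers close. It gives the time, the measured TCP pose, the force and the opening at its end, in the units of the state.
- manip.sense(): the state, without advancing time (a new reading comes with each control period).
- manip.get_image(name): name is "side" or "top" or "wrist"; returns the picture (480x640x3 uint8, blue, green, red); there is no depth.
- manip.camera_info(name): a dict with "mtx" (3x3 intrinsics, pixels), "rvec" (rotation vector, rad) and "tvec" (3), from world to camera coordinates, as OpenCV has them; the wrist camera has in their place "hand_eye" (4x4, takes a point from camera to tool coordinates, whose origin is the TCP and whose axes are the flange's). Camera axes: x right, y down, z forward; pixel columns grow to the right and rows downward; lengths in m; the calibration is good to about 2 mm. A picture is of the moment at which its call begins: read the wrist's pose just before it. camera_info takes no time and is no camera call.
- manip.finish_job(): hands the job in, once; it reports no verdict.
The state is a dict: "time_s": time; "q": joint angles; "qd": joint speeds; "effort": joint torques, N m; "eef_pos": TCP position; "eef_rot": TCP orientation; "force": force on the tool from outside, world axes, zero at the start; "torque": the same for the moment, N m; "finger_gap": finger opening in m.
Only numpy, scipy, OpenCV 4.12 (cv2) and the standard library are available. Lean on these libraries where they do the work, as an engineer would, in place of code of your own. Each camera call takes 0.05 s, during which the arm holds its last target.

## Task

Slide each enamel pot across the warming plate, never lifting it, from the standby side until it stands wholly inside the heating ring of its own lid's colour, and lay the steel edge guard flush against the plate's plain side opposite the valve, centred on that side. Also set the flow valve: screw it clockwise until it bottoms, then back it off a quarter turn. Leave the tray, bottle and glass cup where they are.

Things in the scene. Friction and masses are not known exactly. Their poses are not given: they have to be found in the camera images.
- plate: Aluminium warming plate fixed on the bench: 340 (x) x 400 (y) x 25 mm thick. Origin: centre of underside, z up. Grey standby rings on its -x half (by the robot), coloured heating rings on its +x half. Valve manifold 80 x 80 x 40 mm at plate (-20, -275) mm. The +y side face (y = 200 mm) is plain, a black line marks its middle. A rim 6 mm wide and 6 mm high runs round the top.
- ring_red: Red heating ring painted on the plate's top, flat, 96 mm inside and 114 mm outside diameter. Origin: its centre, at the height of the plate's top. Centred 100 mm to the +x side of the plate's middle; the three rings are 130 mm apart in y, in an order that varies.
- ring_blue: Blue heating ring painted on the plate's top, flat, 96 mm inside and 114 mm outside diameter. Origin: its centre, at the height of the plate's top. Centred 100 mm to the +x side of the plate's middle; the three rings are 130 mm apart in y, in an order that varies.
- ring_yellow: Yellow heating ring painted on the plate's top, flat, 96 mm inside and 114 mm outside diameter. Origin: its centre, at the height of the plate's top. Centred 100 mm to the +x side of the plate's middle; the three rings are 130 mm apart in y, in an order that varies.
- pot_red: White enamel pot, red lid fixed on; 80 mm diameter, 50 mm tall to the lid's top, 0.35-0.7 kg, slides easily (friction 0.3-0.4); may be absent. Origin: centre of underside, z up. Black arch handle along its x over the lid: flat bar 60 mm long, 12 mm thick, its faces upright, from 68 to 86 mm above the origin, on two legs 18 mm above the lid. Starts near a grey standby ring.
- pot_blue: White enamel pot, blue lid fixed on; 80 mm diameter, 50 mm tall to the lid's top, 0.35-0.7 kg, slides easily (friction 0.3-0.4); may be absent. Origin: centre of underside, z up. Black arch handle along its x over the lid: flat bar 60 mm long, 12 mm thick, its faces upright, from 68 to 86 mm above the origin, on two legs 18 mm above the lid. Starts near a grey standby ring.
- pot_yellow: White enamel pot, yellow lid fixed on; 80 mm diameter, 50 mm tall to the lid's top, 0.35-0.7 kg, slides easily (friction 0.3-0.4); may be absent. Origin: centre of underside, z up. Black arch handle along its x over the lid: flat bar 60 mm long, 12 mm thick, its faces upright, from 68 to 86 mm above the origin, on two legs 18 mm above the lid. Starts near a grey standby ring.
- guard: Edge guard: steel bar 200 (x) x 24 (y) x 25 mm tall; on its middle an orange grip tab 60 (x) x 14 (y) mm, from 25 to 70 mm height; 0.3-0.5 kg. Origin: centre of underside, z up. Starts upright on the bench off the plate's +y side. Either long side may face the plate; flush against the plate's +y face its origin is at plate y = 212 mm.
- valve (a joint): Flow valve: green screw knob on the manifold. Angle in rad, grows clockwise seen from above (screwing in), hard stop (bottomed) at 6.0. Stays where left; about 0.1 N m turns it; does not rise or sink. At 0 the grip bar lies along the plate's x, white-line end to -x; at angle a it has turned clockwise by a from there. Starts 2.0 to 3.6 short of the stop.
- valve_grip (a point): Point on the valve's axis at the height to grip its bar, 81 mm above the bench. Bar 66 mm long, 14 mm thick, its top 14 mm above this point; it stands on a 64 mm disc whose top is 26 mm below this point. Turns with the knob: its x runs along the bar, -x to the end with the white line.
- tray: Bystander: white covered enamel tray, 120 x 190 x 85 mm, on the bench to the right of the valve. Origin: centre of underside.
- flask: Bystander: white bottle with a blue cap, 64 mm diameter, 150 mm tall, on the bench to the left. Origin: centre of underside.
- beaker: Bystander: open glass cup, 72 mm diameter, 90 mm tall, on the bench between robot and valve. Origin: centre of underside.
Things that resemble listed ones, but are neither listed nor needed, are in the scene too. Leave any green look-alike of the pot_blue alone. Leave any pink look-alike of the guard alone.

How it is judged:
On the way, in this order (a step that is already met when the one before it is completed fails the run):
1. the valve is screwed in until it bottoms (value of joint valve above 5.93 rad), for 0.1 s.
2. the valve is backed off a quarter turn from its stop (value of joint valve between 4.17 and 4.69 rad), for 0.3 s.
At the end, for the whole second after the job is handed in: Each pot present upright on the plate within 12 mm of the centre of its lid-coloured ring; guard on the bench within 3.5 mm of the plate's +y face, parallel within 0.03 rad, middles within 25 mm; valve bottomed, then a quarter turn back (within 15 degrees); all at rest (all of step 2 and horizontal distance between pot_red and ring_red below 0.012 m and z of pot_red in the frame of plate between 0.02 and 0.03 m and angle between each of pot_red, pot_blue, pot_yellow's own z axis and vertical below 0.1 rad and linear speed of each of pot_red, pot_blue, pot_yellow, guard below 0.02 m/s and horizontal distance between pot_blue and ring_blue below 0.012 m and z of pot_blue in the frame of plate between 0.02 and 0.03 m and horizontal distance between pot_yellow and ring_yellow below 0.012 m and z of pot_yellow in the frame of plate between 0.02 and 0.03 m and y of guard in the frame of plate between 0.208 and 0.2155 m and x of guard in the frame of plate between -0.025 and 0.025 m and angle between the x axis of guard and the x axis of plate, either way round below 0.03 rad and angle between guard's own z axis and vertical below 0.05 rad and height (world z) of guard below 0.005 m); the robot touches nothing.
It fails at once if a pot is lifted off the plate (more than 12 mm) (z of any of pot_red, pot_blue, pot_yellow in the frame of plate above 0.037 m).
It fails at once if a pot is tipped over (angle between any of pot_red, pot_blue, pot_yellow's own z axis and vertical above 0.5 rad).
It fails at once if the tray, bottle or cup is disturbed (distance of any of tray, flask, beaker from where it was at the start of the episode above 0.03 m).
Of pot_red, pot_blue, pot_yellow only 2 to 3 are there at a start; the rules pass over those that are not, and their reading is None.
At some moment in a run one of pot_red, pot_blue, pot_yellow, guard may be knocked a few centimetres aside while the robot is not near it.
Once in a run the grip may slacken for a moment while it holds something.
It also fails if it takes over 208 s, if anything falls off the work surface, if the arm or the gripper's body presses on something with over 40 N, if the wrist force passes 120 N, or if a joint passes its speed limit or range.

## Working session

There is one attempt and no reset: what is moved stays moved. The work goes in short steps, Python scripts to look and compute and a tool call to move; the robot and the scene stay as the last step left them, time stands still between calls to the robot, and variables do not carry over. Pictures are saved under pics/ and viewed, and the job is handed in when it is done.

Besides the shell and the picture viewer there is one more tool, called after "Request:" as name(argument=value, ...), one argument or row to a line, values as JSON. apply_moves: Moves the arm, as the interface text tells. Its arguments: {"type":"object","properties":{"linear":{"type":"array","items":{"type":"array","items":{"type":"number"}}},"twist":{"type":"array","items":{"type":"number"}},"claw":{"type":"number"}},"required":["linear","twist"]}

```bash
mkdir -p pics; ls
cat > h.py <<'E'
from workcell import manip
import cv2, numpy as np
def snap(n,f):
    im=manip.get_image(n); cv2.imwrite('pics/'+f,im); return im
def cam(n):
    c=manip.camera_info(n); return np.array(c['mtx'],float),np.array(c['rvec'],float),np.array(c['tvec'],float)
def ray(n,u,v,z):
    K,r,t=cam(n); R,_=cv2.Rodrigues(r); t=t.reshape(3)
    d=R.T@np.linalg.inv(K)@np.array([u,v,1.]); o=-R.T@t
    return o+d*(z-o[2])/d[2]
def proj(n,p):
    K,r,t=cam(n); return cv2.projectPoints(np.array(p,float).reshape(-1,1,3),r,t,K,None)[0].reshape(-1,2)
E
python3 - <<'E'
from h import *
snap('top','t0.png');snap('side','s0.png');snap('wrist','w0.png')
for n in('top','side'): print(n,cam(n), -cv2.Rodrigues(cam(n)[1])[0].T@cam(n)[2].reshape(3))
print(manip.camera_info('wrist'));print(manip.sense())
E
```

```text
pics
top (array([[531.6744908 ,   0.        , 321.11558124],
       [  0.        , 531.6744908 , 250.18877704],
       [  0.        ,   0.        ,   1.        ]]), array([ 2.15463722, -2.09797424,  0.21005569]), array([0.0020491 , 0.5057815 , 1.29685898])) [0.25369302 0.02372987 1.36848057]
side (array([[465.77277814,   0.        , 313.41801023],
       [  0.        , 465.77277814, 235.37461821],
       [  0.        ,   0.        ,   1.        ]]), array([ 2.08487263, -0.82573273,  0.4293537 ]), array([-0.35615938,  0.25755474,  0.89363428])) [-0.13605581 -0.64962254  0.74245912]
{'mtx': array([[376.82115282,   0.        , 317.53875044],
       [  0.        , 376.82115282, 237.89216897],
       [  0.        ,   0.        ,   1.        ]]), 'hand_eye': array([[-1.15725844e-03, -9.58135299e-01, -2.86313481e-01,
         7.14696624e-02],
       [ 9.99999110e-01, -1.29877026e-03,  3.04352474e-04,
        -1.91082167e-04],
       [-6.63466283e-04, -2.86312874e-01,  9.58135950e-01,
        -1.32511832e-01],
       [ 0.00000000e+00,  0.00000000e+00,  0.00000000e+00,
         1.00000000e+00]])}
{'time_s': 0.15, 'q': array([ 1.12201122e+00,  2.60497853e-01, -1.39063097e-01,  1.17269789e+00,
        3.49234992e-06,  1.57080502e+00]), 'qd': array([ 1.55728617e-05, -2.12491520e-03,  5.84176950e-03,  4.85209862e-04,
        1.09189795e-03, -1.28469226e-03]), 'effort': array([-8.30297577e-04, -4.06006157e+01,  2.54166484e+01,  1.27035269e-02,
       -1.88995409e-04,  4.51146363e-06]), 'eef_pos': array([0.2275638 , 0.47256032, 0.24167825]), 'eef_rot': array([-3.14013014e+00, -3.47962553e-06,  2.69279885e+00]), 'force': array([ 0.12084405, -0.64236928,  0.2498394 ]), 'torque': array([-0.03651725,  0.02935277,  0.03216935]), 'finger_gap': 0.08545786062677903}
```

View pics/t0.png

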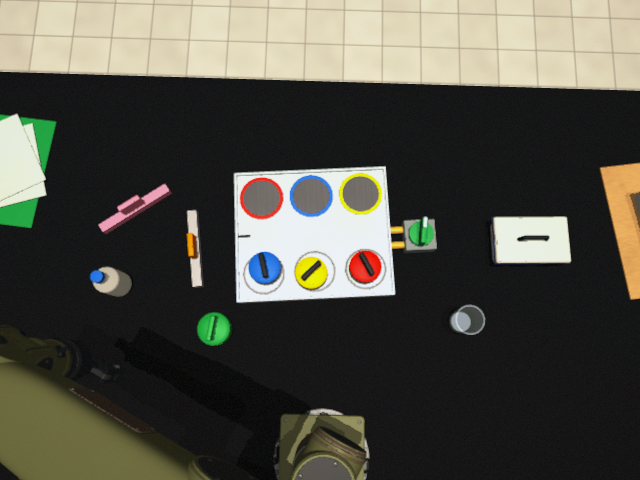

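View pics/s0.png

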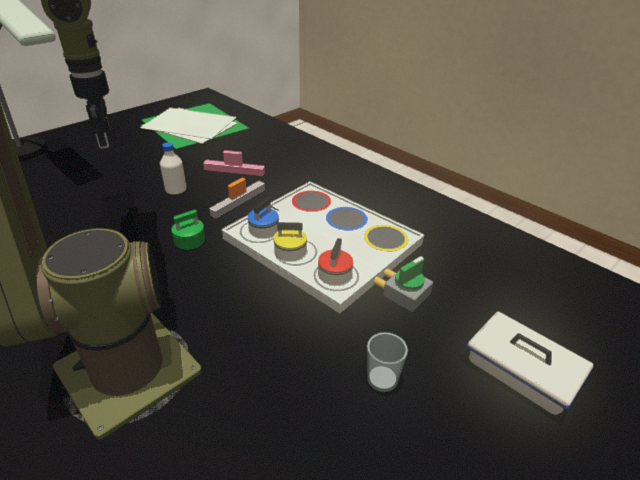

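View pics/w0.png

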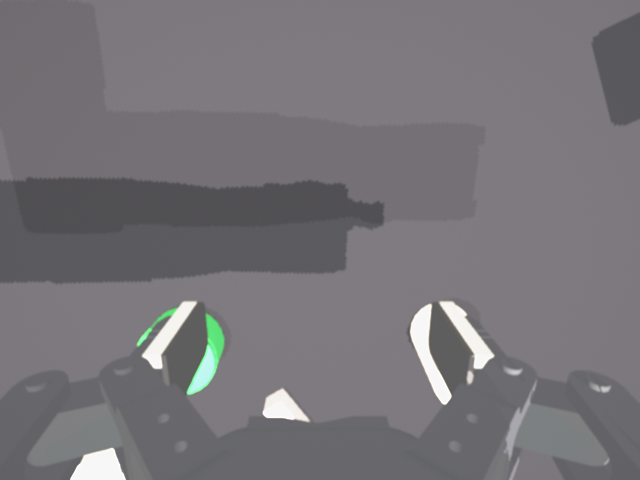

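The top view shows the plate (235–393, 167–302). The ring order from left is red, blue, yellow; the pots from left are blue, yellow, red. The guard is near (193, 248) and the valve near (420, 233). The green pot (214, 328) and pink bar are decoys. Next, enlarged crops.

Run:
```python
import cv2
im=cv2.imread('pics/t0.png')
cv2.imwrite('pics/c1.png',cv2.resize(im[160:310,225:400],None,fx=4.5,fy=4,interpolation=cv2.INTER_CUBIC)[:600,:800])
cv2.imwrite('pics/c2.png',cv2.resize(im[205:260,395:445],None,fx=10,fy=10,interpolation=cv2.INTER_CUBIC))
cv2.imwrite('pics/c3.png',cv2.resize(im[200:295,165:255],None,fx=6,fy=6,interpolation=cv2.INTER_CUBIC))
```

```text
(no output)
```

View pics/c1.png

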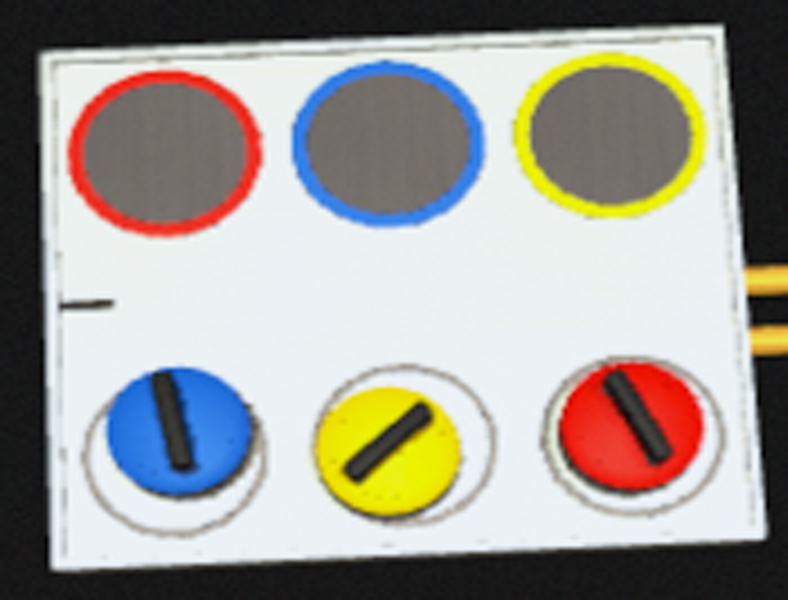

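View pics/c2.png

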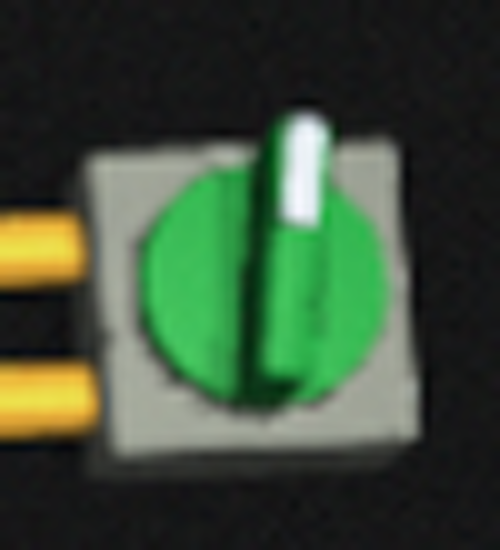

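View pics/c3.png

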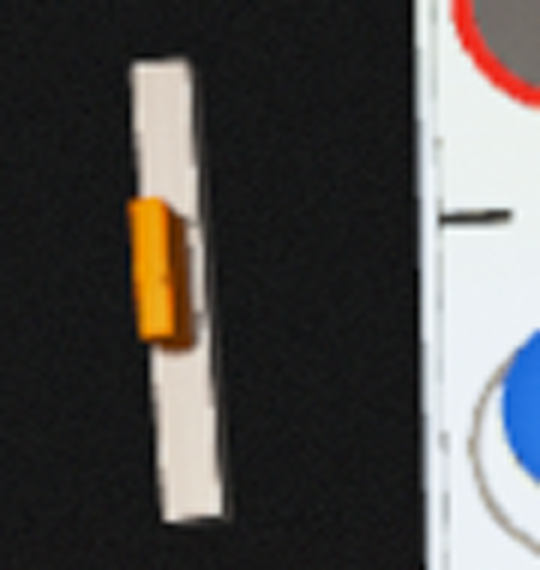

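```bash
cat > loc.py <<'E'
from h import *
import sys
RNG=dict(red=((172,180),(0,6)),blue=((100,120),),yellow=((24,34),))
def lids(im):
    hsv=cv2.cvtColor(im,cv2.COLOR_BGR2HSV); out={}
    for c,rs in RNG.items():
        m=np.zeros(im.shape[:2],np.uint8)
        for a,b in rs: m|=cv2.inRange(hsv,(a,120,100),(b,255,255))
        m[:,:200]=0;m[:,420:]=0
        cs,_=cv2.findContours(m,cv2.RETR_EXTERNAL,cv2.CHAIN_APPROX_NONE)
        out[c]=[cv2.fitEllipse(cv2.convexHull(k)) for k in sorted(cs,key=cv2.contourArea)[::-1][:3] if cv2.contourArea(k)>150]
    return out
E
python3 - <<'E'
from loc import *
im=cv2.imread('pics/t0.png')
for c,l in lids(im).items():
    for e in l:
        print(c,np.round(e[0],1),np.round(e[1],1),'ring',ray('top',*e[0],.025).round(4)[:2],'lid',ray('top',*e[0],.075).round(4)[:2])
g=lambda x,y,fx,fy,ox,oy:((x+.5)/fx-.5+ox,(y+.5)/fy-.5+oy)
P=[ray('top',*g(x,y,4.5,4,225,160),.031) for x,y in((40,51),(722,25),(767,540),(52,571))]
print('plate',np.round(P,4)[:,:2], np.mean(P,0))
for n,pts in dict(blue=((162,374),(183,467)),yellow=((428,406),(352,477)),red=((613,376),(662,458))).items():
    a,b=[ray('top',*g(x,y,4.5,4,225,160),.111) for x,y in pts]; d=a-b
    print(n,'handle mid',((a+b)/2).round(4),'len',np.linalg.norm(d).round(3),'yaw',np.degrees(np.arctan2(d[1],d[0])).round(1))
v=[ray('top',*g(x,y,10,10,395,205),.095)[:2] for x,y in((306,114),(280,378))]
d=v[0]-v[1];print('valve',np.round(v,4),np.mean(v,0),np.degrees(np.arctan2(d[1],d[0])))
mc=[ray('top',*g(x,y,10,10,395,205),.04)[:2] for x,y in((88,155),(395,142),(417,436),(120,452))];print('manif',np.mean(mc,0))
G=[ray('top',*g(x,y,6,6,165,200),.025)[:2] for x,y in((131,63),(189,60),(223,514),(163,521))]
d=(G[0]+G[1]-G[2]-G[3])/2;print('guard',np.mean(G,0),d,np.degrees(np.arctan2(d[1],d[0])))
T=[ray('top',*g(x,y,6,6,165,200),.07)[:2] for x,y in((129,203),(165,196),(174,337),(140,341))];print('tab',np.mean(T,0),np.round(T,4))
E
```

```text
red [261.2 197.8] [41.1 42.7] ring [0.645  0.1759] lid [0.6305 0.1702]
red [364.8 266.1] [31.6 32. ] ring [ 0.4715 -0.0976] lid [ 0.4634 -0.093 ]
blue [310.7 195.6] [40.9 42.3] ring [0.655  0.0465] lid [0.64   0.0456]
blue [264.2 267.3] [31.7 32. ] ring [0.4614 0.1597] lid [0.4537 0.1546]
yellow [360.1 193.4] [40.9 42.5] ring [ 0.6647 -0.0832] lid [ 0.6494 -0.0792]
yellow [310.7 272.5] [32.  32.1] ring [0.4512 0.0404] lid [0.4439 0.0398]
plate [[ 0.7106  0.2511]
 [ 0.7403 -0.1478]
 [ 0.3997 -0.1741]
 [ 0.3696  0.2251]] [0.55504392 0.03856255 0.031     ]
blue handle mid [0.4543 0.1542 0.111 ] len 0.058 yaw 13.8
yellow handle mid [0.4447 0.0381 0.111 ] len 0.059 yaw -41.6
red handle mid [ 0.4632 -0.0932  0.111 ] len 0.056 yaw 28.5
valve [[ 0.5899 -0.2393]
 [ 0.523  -0.2322]] [ 0.55642167 -0.23573731] -6.076583409594258
manif [ 0.55603702 -0.23703055]
guard [0.5083312  0.34201741] [0.19815424 0.02804232] 8.054874309432762
tab [0.50687695 0.34190576] [[0.5345 0.3534]
 [0.5379 0.3387]
 [0.4785 0.3308]
 [0.4765 0.3447]]
```

Request:
apply_moves(
  linear=[
    [0.16,-0.34,0.0],
    [0.16,-0.34,0.0],
    [0.16,-0.34,0.0],
    [0.16,-0.34,0.0],
    [0.16,-0.34,0.0],
    [0.16,-0.34,0.0],
    [0.16,-0.34,0.0],
    [0.16,-0.34,0.0],
    [0.16,-0.34,0.0],
    [0.16,-0.34,0.0],
    [0.16,-0.34,0.0],
    [0.16,-0.34,0.0],
  ],
  twist=[0,5,10,15,19.6,19.6,19.6,19.6,19.6,19.6,19.6,19.6],
)

```text
time_s: 1.15
eef_pos: [0.3875, 0.133, 0.2421]
eef_rot: [3.141, -0.001, 3.034]
force: [0.4, -0.6, -0.6]
finger_gap: 0.0851
```

```bash
cat > s.py <<'E'
from h import *
s=manip.sense();print(s['time_s'],s['q'].round(3),s['eef_pos'].round(4),np.degrees(s['eef_rot']).round(2),s['force'].round(1),s['torque'].round(2),round(s['finger_gap'],4))
E
python3 s.py
```

```text
1.15 [ 3.300e-01  6.300e-02 -3.830e-01  1.125e+00  1.000e-03  4.380e-01] [0.3875 0.133  0.2421] [ 1.7998e+02 -5.0000e-02  1.7382e+02] [ 0.4 -0.6 -0.6] [-0.01  0.03  0.01] 0.0851
```

Request:
apply_moves(
  linear=[
    [0.1685,-0.3695,0],
    [0.1685,-0.3695,0],
    [0.1685,-0.3695,0],
    [0.1685,-0.3695,0],
    [0.1685,-0.3695,0],
    [0.1685,-0.3695,0],
    [0.1685,-0.3695,0],
    [0.1685,-0.3695,0],
    [0.1685,-0.3695,0],
    [0.1685,-0.3695,0],
    [0.1685,-0.3695,0],
    [0.1685,-0.3695,0],
  ],
  twist=[0,0,0,0,0,0,0,0,0,0,0,0],
  claw=0.06,
)

```text
time_s: 2.15
eef_pos: [0.5574, -0.2353, 0.2412]
eef_rot: [3.14, -0.001, 3.036]
force: [-0.5, 0.4, -0.1]
finger_gap: 0.06
```

```bash
python3 s.py; python3 -c "
from h import *
snap('wrist','w1.png')
snap('top','t1.png')"
```

```text
2.15 [-4.000e-01  4.010e-01  6.800e-02  1.239e+00  1.000e-03 -2.940e-01] [ 0.5574 -0.2353  0.2412] [ 1.7994e+02 -8.0000e-02  1.7396e+02] [-0.5  0.4 -0.1] [0.01 0.02 0.02] 0.06
```

View pics/w1.png

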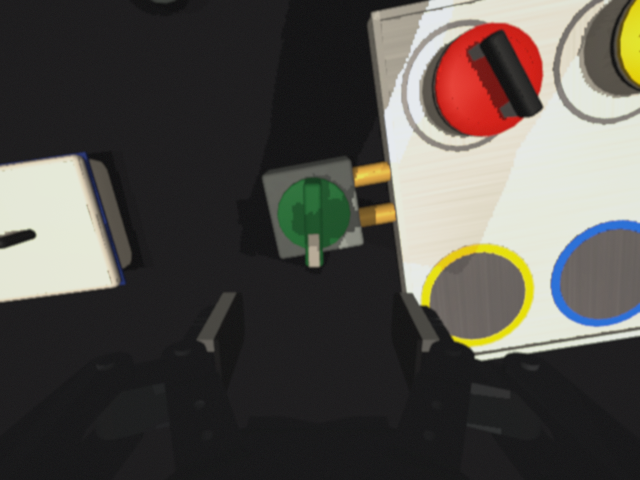

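```bash
cat >> h.py <<'E'
from scipy.spatial.transform import Rotation as Rn
def wray(u,v,z,s=None):
    s=s or manip.sense(); c=manip.camera_info('wrist'); H=np.array(c['hand_eye']);K=np.array(c['mtx'])
    R=Rn.from_euler('xyz',s['eef_rot']).as_matrix(); Rc=R@H[:3,:3]; o=R@H[:3,3]+s['eef_pos']
    d=Rc@np.linalg.inv(K)@np.array([u,v,1.]); return o+d*(z-o[2])/d[2]
E
python3 - <<'E'
from h import *
print(wray(313,179,.095),wray(314.5,266,.095)); print(wray(313.5,213,.055))
E
```

```text
[ 0.52237821 -0.23414413  0.095     ] [ 0.59073238 -0.24038539  0.095     ]
[ 0.55697187 -0.23787114  0.055     ]
```

Request:
apply_moves(
  linear=[
    [0,0,-0.04],
    [0,0,-0.08],
    [0,0,-0.11],
    [0,0,-0.13],
    [0,0,-0.145],
    [0,0,-0.155],
    [0,0,-0.162],
    [0,0,-0.167],
    [0,0,-0.167],
    [0,0,-0.167],
  ],
  twist=[0,0,0,0,0,0,0,0,0,0],
)

```text
time_s: 3.08
eef_pos: [0.5568, -0.2363, 0.0761]
eef_rot: [-3.141, 0.001, 3.035]
force: [-0.5, -0.7, 0.1]
finger_gap: 0.06
```

Request:
apply_moves(
  linear=[
    [0,0,0],
    [0,0,0],
    [0,0,0],
    [0,0,0],
    [0,0,0],
    [0,0,0],
    [0,0,0],
    [0,0,0],
  ],
  twist=[0,0,0,0,0,0,0,0],
  claw=0,
)

```text
time_s: 3.75
eef_pos: [0.5564, -0.2385, 0.0762]
eef_rot: [-3.138, 0.001, 3.034]
force: [-2.1, -5.3, 3.4]
finger_gap: 0.0134
```

```bash
python3 s.py
```

```text
3.75 [-0.403  0.504 -0.214  0.851 -0.003 -0.295] [ 0.5564 -0.2385  0.0762] [-1.7979e+02  6.0000e-02  1.7382e+02] [-2.1 -5.3  3.4] [-0.78  0.35  0.07] 0.0134
```

Request:
apply_moves(
  linear=[
    [0,-0.001,0],
    [0,-0.001,0],
    [0,-0.001,0],
    [0,-0.001,0],
    [0,-0.001,0],
    [0,-0.001,0],
    [0,-0.001,0],
    [0,-0.001,0],
    [0,-0.001,0],
    [0,-0.001,0],
    [0,-0.001,0],
    [0,-0.001,0],
  ],
  twist=[-6,-12,-18,-24,-30,-36,-42,-48,-54,-60,-66,-72],
)

```text
time_s: 4.75
eef_pos: [0.5575, -0.2373, 0.0762]
eef_rot: [3.139, 0.0, 1.774]
force: [2.3, 0.7, 2.0]
finger_gap: 0.0131
```

```bash
python3 s.py
```

```text
4.75 [-0.403  0.505 -0.213  0.851  0.002  0.965] [ 0.5575 -0.2373  0.0762] [1.7984e+02 1.0000e-02 1.0162e+02] [2.3 0.7 2. ] [ 0.15 -0.25  0.12] 0.0131
```

Request:
apply_moves(
  linear=[
    [0,0,0],
    [0,0,0],
    [0,0,0],
    [0,0,0],
    [0,0,0],
    [0,0,0],
    [0,0,0],
    [0,0,0],
    [0,0,0],
    [0,0,0],
    [0,0,0],
    [0,0,0],
  ],
  twist=[-6,-12,-18,-24,-30,-36,-42,-48,-54,-60,-66,-72],
)

```text
time_s: 5.75
eef_pos: [0.5591, -0.2381, 0.0763]
eef_rot: [3.138, -0.004, 0.517]
force: [4.7, -0.3, -0.6]
finger_gap: 0.0129
```

```bash
python3 s.py
```

```text
5.75 [-4.030e-01  5.060e-01 -2.110e-01  8.480e-01  1.000e-03  2.221e+00] [ 0.5591 -0.2381  0.0763] [179.8   -0.25  29.63] [ 4.7 -0.3 -0.6] [-0.2  -0.71  0.09] 0.0129
```

Request:
apply_moves(
  linear=[
    [-0.001,0,0],
    [-0.001,0,0],
    [-0.001,0,0],
    [-0.001,0,0],
    [-0.001,0,0],
    [-0.001,0,0],
  ],
  twist=[-3,-6,-9,-11,-12,-12],
)

```text
time_s: 6.25
eef_pos: [0.5592, -0.2383, 0.0763]
eef_rot: [3.138, -0.006, 0.316]
force: [6.1, -2.2, -2.4]
finger_gap: 0.013
```

```bash
python3 s.py
```

```text
6.25 [-4.030e-01  5.050e-01 -2.130e-01  8.460e-01  1.000e-03  2.422e+00] [ 0.5592 -0.2383  0.0763] [179.77  -0.35  18.13] [ 6.1 -2.2 -2.4] [-0.39 -1.02  1.52] 0.013
```

Request:
apply_moves(
  linear=[
    [0,0,0],
    [0,0,0],
    [0,0,0],
    [0,0,0],
    [0,0,0],
    [0,0,0],
    [0,0,0],
    [0,0,0],
    [0,0,0],
    [0,0,0],
    [0,0,0],
    [0,0,0],
  ],
  twist=[-1,-1,-1,4,10,16,22,28,34,40,46,50],
)

```text
time_s: 7.25
eef_pos: [0.5583, -0.2374, 0.0762]
eef_rot: [3.136, -0.003, 1.19]
force: [5.1, 1.1, -0.1]
finger_gap: 0.013
```

Request:
apply_moves(
  linear=[
    [0,0,0],
    [0,0,0],
    [0,0,0],
    [0,0,0],
    [0,0,0],
    [0,0,0],
    [0,0,0],
    [0,0,0],
    [0,0,0],
    [0,0,0],
    [0,0,0],
  ],
  twist=[6,12,18,24,30,36,40,42,42.7,42.7,42.7],
)

```text
time_s: 8.17
eef_pos: [0.5573, -0.2374, 0.0762]
eef_rot: [3.138, 0.001, 1.93]
force: [5.4, 1.9, 2.4]
finger_gap: 0.0128
```

Request:
apply_moves(
  linear=[
    [0,0,0],
    [0,0,0],
    [0,0,0],
    [0,0,0],
    [0,0,0.05],
    [0,0,0.09],
    [0,0,0.13],
    [0,0,0.165],
    [0,0,0.165],
    [0,0,0.165],
  ],
  twist=[0,0,0,0,0,0,0,0,0,0],
  claw=0.05,
)

```text
time_s: 9.0
eef_pos: [0.5567, -0.2384, 0.2434]
eef_rot: [3.138, 0.004, 1.93]
force: [-0.8, 0.2, 0.0]
finger_gap: 0.0502
```

```bash
python3 s.py; python3 -c "
from h import *
snap('wrist','w2.png')
im=snap('top','t2.png')
cv2.imwrite('pics/t2c.png',cv2.resize(im[160:310,225:445],None,fx=3.6,fy=3.6,interpolation=cv2.INTER_CUBIC))"
```

```text
9.0 [-0.404  0.395  0.064  1.234 -0.     0.807] [ 0.5567 -0.2384  0.2434] [179.77   0.25 110.57] [-0.8  0.2  0. ] [ 0.02 -0.01 -0.03] 0.0502
```

View pics/w2.png

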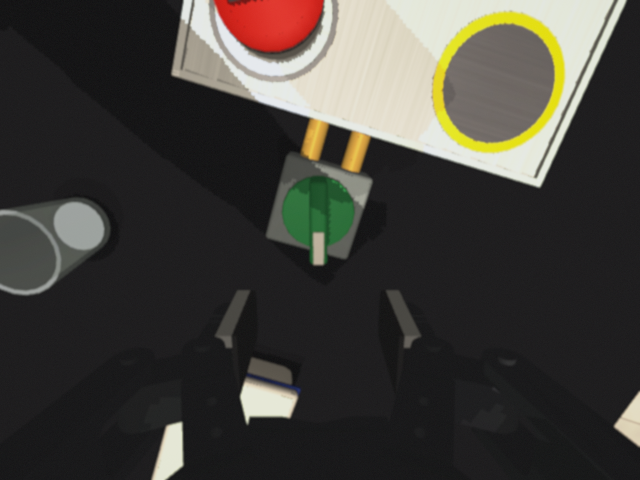

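View pics/t2c.png

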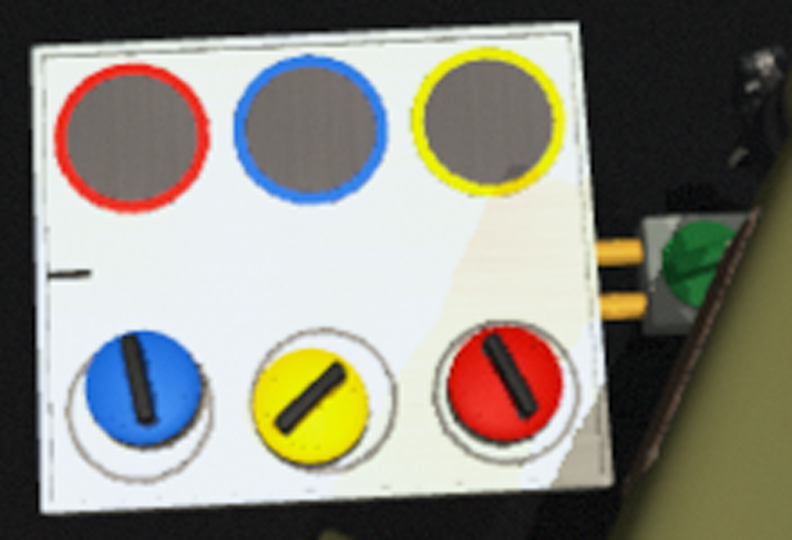

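Request:
apply_moves(
  linear=[
    [-0.112,0.277,0],
    [-0.112,0.277,0],
    [-0.112,0.277,0],
    [-0.112,0.277,0],
    [-0.112,0.277,0],
    [-0.112,0.277,0],
    [-0.112,0.277,0],
    [-0.112,0.277,0],
    [-0.112,0.277,0],
    [-0.112,0.277,0],
    [-0.112,0.277,0],
    [-0.112,0.277,-0.03],
  ],
  twist=[5,10,15,20,25,28,28,28,28,28,28,28],
)

```text
time_s: 10.1
eef_pos: [0.4479, 0.0385, 0.2139]
eef_rot: [3.135, 0.007, 2.416]
force: [1.6, 0.1, 0.4]
finger_gap: 0.0499
```

```bash
python3 s.py; python3 -c "
from h import *
snap('wrist','w3.png')"
```

```text
10.1 [ 8.600e-02  1.400e-01 -3.710e-01  1.051e+00 -1.000e-03  8.110e-01] [0.4479 0.0385 0.2139] [179.62   0.41 138.45] [1.6 0.1 0.4] [ 0.02 -0.11  0.01] 0.0499
```

View pics/w3.png

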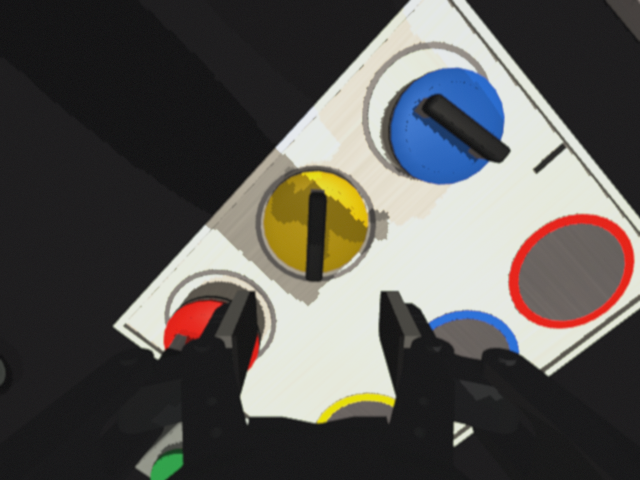

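Run:
```python
from h import *
a=wray(317,193,.111);b=wray(315,279,.111);print(a,b,(a+b)/2,np.degrees(np.arctan2(*(a-b)[1::-1])))
print(wray(316,218,.075))
```

```text
[0.41818835 0.0590207  0.111     ] [0.45946978 0.02055144 0.111     ] [0.43882907 0.03978607 0.111     ] 137.01953024916187
[0.43574407 0.04226586 0.075     ]
```

Request:
apply_moves(
  linear=[
    [-0.001,0,-0.03],
    [-0.001,0,-0.06],
    [-0.001,0,-0.08],
    [-0.001,0,-0.095],
    [-0.001,0,-0.105],
    [-0.001,0,-0.11],
    [-0.001,0,-0.1145],
    [-0.001,0,-0.1145],
    [-0.001,0,-0.1145],
  ],
  twist=[0,0,0,0,0,0,0,0,0],
)

```text
time_s: 10.9
eef_pos: [0.4428, 0.039, 0.0961]
eef_rot: [3.141, 0.0, 2.418]
force: [0.1, 0.0, -0.1]
finger_gap: 0.05
```

```bash
python3 s.py; python3 -c "
from h import *
snap('wrist','w4.png')"
```

```text
10.9 [ 0.088  0.245 -0.579  0.747 -0.     0.812] [0.4428 0.039  0.0961] [1.7999e+02 2.0000e-02 1.3853e+02] [ 0.1  0.  -0.1] [0.08 0.03 0.04] 0.05
```

View pics/w4.png

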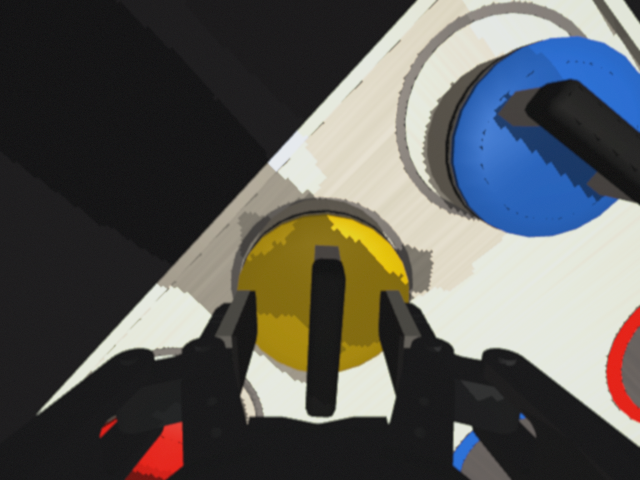

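Request:
apply_moves(
  linear=[
    [0,0,0],
    [0,0,0],
    [0,0,0],
    [0,0,0],
    [0,0,0],
    [0,0,0],
  ],
  twist=[0,0,0,0,0,0],
  claw=0,
)

```text
time_s: 11.45
eef_pos: [0.4428, 0.0397, 0.0964]
eef_rot: [3.14, 0.001, 2.419]
force: [0.2, 0.8, 5.4]
finger_gap: 0.011
```

```bash
python3 s.py
python3 - <<'E'
from loc import *
im=snap('top','t3.png')
for c,l in lids(im).items():
    for e in l: print(c,np.round(e[0],1),np.round(e[1],1),ray('top',*e[0],.025).round(4)[:2],'lid',ray('top',*e[0],.075).round(4)[:2])
E
```

```text
11.45 [ 0.089  0.245 -0.579  0.746  0.     0.812] [0.4428 0.0397 0.0964] [1.7994e+02 4.0000e-02 1.3860e+02] [0.2 0.8 5.4] [0.03 0.04 0.  ] 0.011
red [261.1 197.8] [40.9 42.6] [0.6452 0.1761] lid [0.6306 0.1704]
red [364.8 266.2] [31.5 32.2] [ 0.4713 -0.0975] lid [ 0.4632 -0.093 ]
blue [264.  267.3] [31.2 32. ] [0.4615 0.1601] lid [0.4538 0.155 ]
blue [310.7 195.1] [39.6 42.5] [0.6563 0.0465] lid [0.6413 0.0457]
yellow [360.1 193.3] [40.8 42.5] [ 0.6649 -0.0832] lid [ 0.6496 -0.0792]
```

Request:
apply_moves(
  linear=[
    [0.01,0,0],
    [0.025,0,0],
    [0.045,0,0],
    [0.065,-0.005,0],
    [0.085,-0.015,0],
    [0.105,-0.028,0],
    [0.125,-0.043,0],
    [0.145,-0.06,0],
    [0.165,-0.077,0],
    [0.185,-0.093,0],
    [0.2,-0.107,0],
    [0.21,-0.115,0],
  ],
  twist=[0,0,0,0,0,0,0,0,0,0,0,0],
)

```text
time_s: 12.5
eef_pos: [0.6534, -0.0763, 0.0965]
eef_rot: [3.141, -0.0, 2.418]
force: [-4.2, 3.9, 10.7]
finger_gap: 0.011
```

Request:
apply_moves(
  linear=[
    [0.007,-0.004,0],
    [0.0115,-0.0075,0],
    [0.0115,-0.0075,0],
    [0.0115,-0.0075,0],
  ],
  twist=[0,0,0,0],
)

```text
time_s: 12.83
eef_pos: [0.6645, -0.0834, 0.0964]
eef_rot: [3.141, 0.001, 2.418]
force: [-0.4, -0.6, 4.6]
finger_gap: 0.0108
```

```bash
python3 s.py; python3 -c "
from h import *
snap('wrist','w5.png');im=snap('top','t5.png');snap('side','s5.png')
cv2.imwrite('pics/t5c.png',cv2.resize(im[160:310,225:445],None,fx=3.6,fy=3.6,interpolation=cv2.INTER_CUBIC))"
```

```text
12.8333 [-0.125  0.588  0.     0.982 -0.     0.598] [ 0.6645 -0.0834  0.0964] [1.7997e+02 6.0000e-02 1.3857e+02] [-0.4 -0.6  4.6] [-0.09  0.04 -0.03] 0.0108
```

View pics/t5c.png

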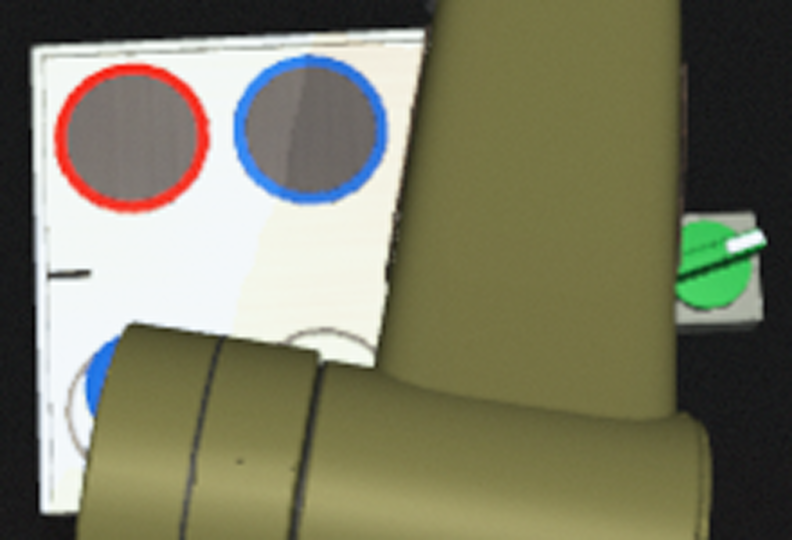

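View pics/w5.png

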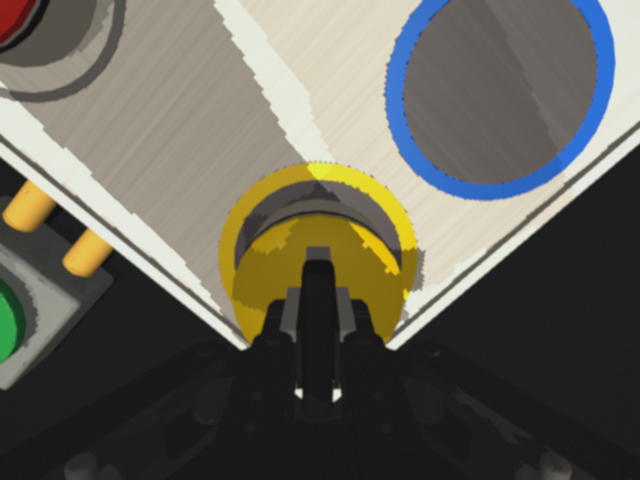

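View pics/s5.png

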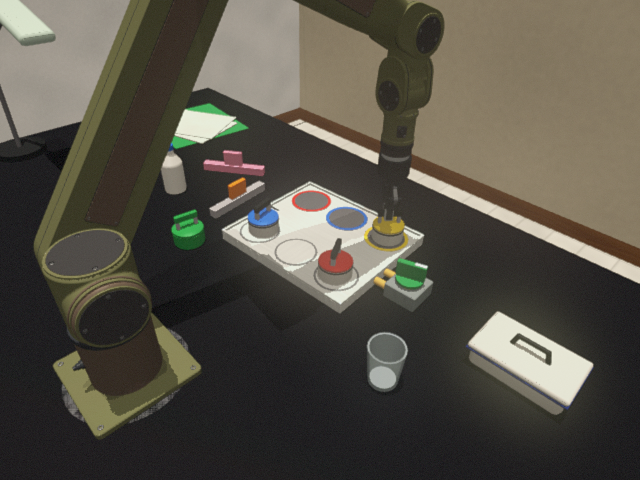

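Run:
```python
from h import *
c=np.array([.6647,-.0832]); 
t=np.array([np.cos(np.radians(138.5)),np.sin(np.radians(138.5))])
for u,v,z in((318,162,.025),(318,181,.025),(318,211,.025),(318,216,.07),(318,216,.075),(318,250,.111)):
    p=wray(u,v,z)[:2]; print(u,v,z,p.round(4),((p-c)@t).round(4))
```

```text
318 162 0.025 [ 0.6254 -0.0481] 0.0527
318 181 0.025 [ 0.6329 -0.0548] 0.0426
318 211 0.025 [ 0.6454 -0.0658] 0.026
318 216 0.07 [ 0.6394 -0.0606] 0.0339
318 216 0.075 [ 0.6385 -0.0598] 0.0351
318 250 0.111 [ 0.6406 -0.0618] 0.0322
```

Request:
apply_moves(
  linear=[
    [0,0,0],
    [0,0,0],
    [0,0,0],
    [0,0,0],
    [0,0,0.03],
    [0,0,0.06],
    [0,0,0.09],
    [0,0,0.12],
  ],
  twist=[0,0,0,0,0,0,0,0],
  claw=0.05,
)

```text
time_s: 13.65
eef_pos: [0.6632, -0.0829, 0.2166]
eef_rot: [-3.141, -0.001, 2.419]
force: [1.4, 0.1, 0.5]
finger_gap: 0.0501
```

Request:
apply_moves(
  linear=[
    [-0.0305,0.035,0],
    [-0.061,0.07,0],
    [-0.0915,0.105,0],
    [-0.122,0.14,0],
    [-0.1525,0.175,0],
    [-0.18,0.21,0],
    [-0.2,0.23,0],
    [-0.2105,0.238,0],
    [-0.2105,0.238,0],
    [-0.2105,0.238,0],
    [-0.2105,0.238,0],
  ],
  twist=[6,12,18,24,30,36,42,48,53,55.3,55.3],
)

```text
time_s: 14.57
eef_pos: [0.4526, 0.1555, 0.2158]
eef_rot: [-3.142, -0.0, -2.897]
force: [0.3, 0.3, -0.3]
finger_gap: 0.0502
```

```bash
python3 s.py
python3 - <<'E'
from loc import *
snap('wrist','w6.png')
im=snap('top','t6.png')
cv2.imwrite('pics/t6c.png',cv2.resize(im[160:310,225:445],None,fx=3.6,fy=3.6,interpolation=cv2.INTER_CUBIC))
E
```

```text
14.5667 [ 0.331  0.195 -0.296  1.08  -0.     0.087] [0.4526 0.1555 0.2158] [-1.8000e+02 -1.0000e-02 -1.6599e+02] [ 0.3  0.3 -0.3] [-0.05  0.01  0.06] 0.0502
```

View pics/w6.png

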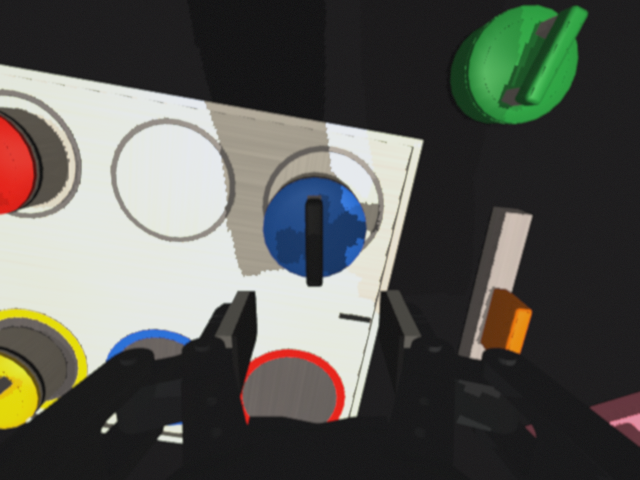

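View pics/t6c.png

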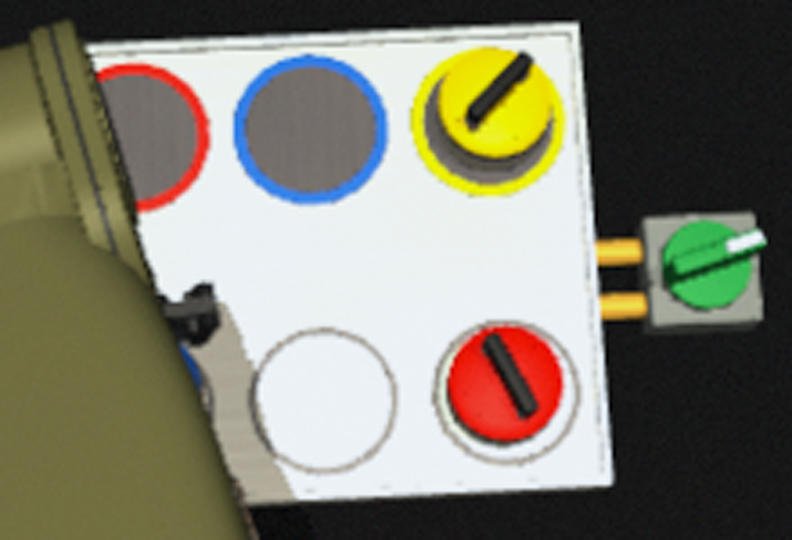

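Run:
```python
from h import *
im=cv2.imread('pics/t6.png')
print(ray('top',362.4,188.1,.075), ray('top',225+488/3.6,160+122/3.6,.025), proj('top',[[.6647,-.0832,.075]]))
h1=[ray('top',225+x/3.6,160+y/3.6,.111) for x,y in((524,60),(474,122))];print('handle',np.mean(h1,0))
a=wray(314,199,.111);b=wray(314.5,285,.111);print(a,b,(a+b)/2,np.degrees(np.arctan2(*(a-b)[1::-1])))
```

```text
[ 0.66343946 -0.08484079  0.075     ] [ 0.6632989  -0.08436362  0.025     ] [[361.75899097 187.60466052]]
handle [ 0.65944809 -0.08478478  0.111     ]
[0.42791897 0.14549227 0.111     ] [0.48561261 0.1598073  0.111     ] [0.45676579 0.15264979 0.111     ] -166.0650986802271
```

Request:
apply_moves(
  linear=[
    [0.002,-0.001,-0.03],
    [0.002,-0.001,-0.06],
    [0.002,-0.001,-0.085],
    [0.002,-0.001,-0.1],
    [0.002,-0.001,-0.11],
    [0.002,-0.001,-0.116],
    [0.002,-0.001,-0.12],
    [0.002,-0.001,-0.12],
    [0.002,-0.001,-0.12],
  ],
  twist=[0,0,0,0,0,0,0,0,0],
)

```text
time_s: 15.42
eef_pos: [0.4558, 0.154, 0.0962]
eef_rot: [3.142, 0.001, -2.9]
force: [-0.5, 0.0, -0.0]
finger_gap: 0.0498
```

Request:
apply_moves(
  linear=[
    [0,0,0],
    [0,0,0],
    [0,0,0],
    [0,0,0],
    [0,0,0],
    [0,0,0],
  ],
  twist=[0,0,0,0,0,0],
  claw=0,
)

```text
time_s: 15.92
eef_pos: [0.4558, 0.154, 0.0965]
eef_rot: [-3.141, 0.001, -2.899]
force: [-0.2, -2.0, 5.7]
finger_gap: 0.0114
```

```bash
python3 s.py
python3 - <<'E'
from loc import *
snap('wrist','w7.png')
E
```

```text
15.9167 [ 0.326  0.3   -0.497  0.773 -0.     0.084] [0.4558 0.154  0.0965] [-1.7999e+02  7.0000e-02 -1.6612e+02] [-0.2 -2.   5.7] [-0.19  0.11 -0.02] 0.0114
```

View pics/w7.png

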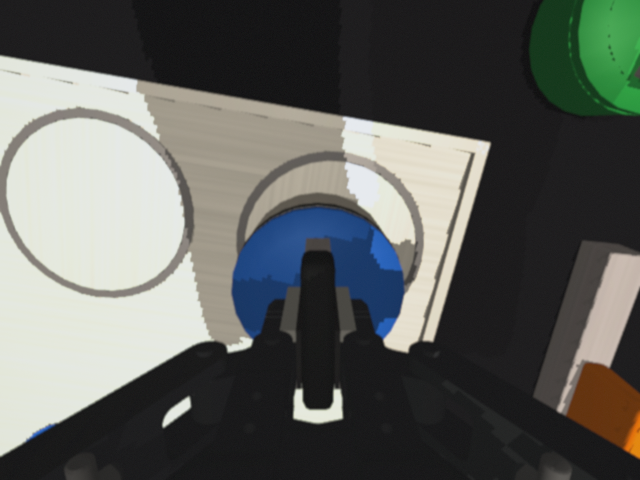

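Request:
apply_moves(
  linear=[
    [0.01,-0.003,0],
    [0.025,-0.01,0],
    [0.045,-0.02,0],
    [0.067,-0.032,0],
    [0.09,-0.044,0],
    [0.113,-0.058,0],
    [0.135,-0.072,0],
    [0.157,-0.085,0],
    [0.177,-0.095,0],
    [0.192,-0.103,0],
    [0.2,-0.107,0],
    [0.2015,-0.1075,0],
  ],
  twist=[0,0,0,0,0,0,0,0,0,0,0,0],
)

```text
time_s: 16.97
eef_pos: [0.658, 0.046, 0.0965]
eef_rot: [3.141, 0.001, -2.9]
force: [-3.1, -0.0, 7.8]
finger_gap: 0.0108
```

Request:
apply_moves(
  linear=[
    [0,0,0],
    [0,0,0],
  ],
  twist=[0,0],
)

```text
time_s: 17.13
eef_pos: [0.658, 0.0461, 0.0965]
eef_rot: [-3.141, 0.002, -2.9]
force: [-0.2, -1.5, 4.3]
finger_gap: 0.0107
```

```bash
python3 s.py
python3 - <<'E'
from loc import *
snap('wrist','w8.png')
E
```

```text
17.1333 [ 0.07   0.571 -0.032  0.966 -0.001 -0.172] [0.658  0.0461 0.0965] [-1.7995e+02  1.2000e-01 -1.6615e+02] [-0.2 -1.5  4.3] [-0.26 -0.16 -0.05] 0.0107
```

View pics/w8.png

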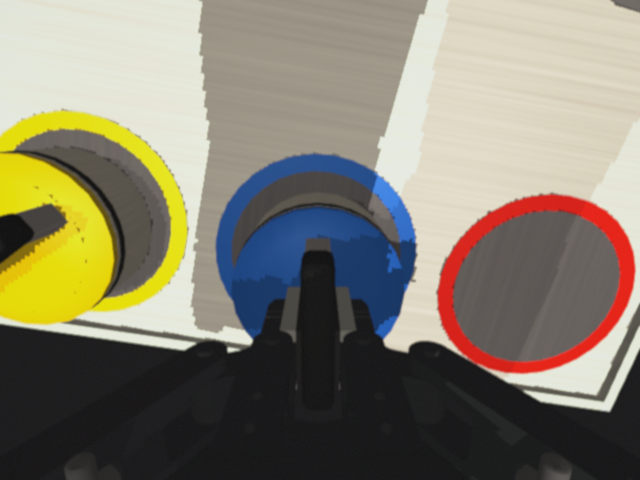

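Request:
apply_moves(
  linear=[
    [0,0,0],
    [0,0,0],
    [0,0,0],
    [0,0,0],
    [0,0,0.03],
    [0,0,0.06],
    [0,0,0.09],
    [0,0,0.12],
  ],
  twist=[0,0,0,0,0,0,0,0],
  claw=0.05,
)

```text
time_s: 17.85
eef_pos: [0.6562, 0.0466, 0.2166]
eef_rot: [3.141, -0.001, -2.899]
force: [0.2, 0.7, 0.4]
finger_gap: 0.0498
```

Request:
apply_moves(
  linear=[
    [-0.03,-0.021,0],
    [-0.06,-0.042,0],
    [-0.09,-0.064,0],
    [-0.12,-0.085,0],
    [-0.15,-0.107,0],
    [-0.175,-0.125,0],
    [-0.19,-0.135,0],
    [-0.195,-0.139,0],
    [-0.195,-0.139,0],
    [-0.195,-0.139,0],
  ],
  twist=[3,6,9,12,14.6,14.6,14.6,14.6,14.6,14.6],
)

```text
time_s: 18.68
eef_pos: [0.4626, -0.0923, 0.216]
eef_rot: [-3.141, 0.001, -2.645]
force: [-0.7, -0.6, -0.1]
finger_gap: 0.0498
```

```bash
python3 s.py
python3 - <<'E'
from loc import *
snap('wrist','w9.png')
im=snap('top','t9.png')
cv2.imwrite('pics/t9c.png',cv2.resize(im[160:310,165:385],None,fx=3.6,fy=3.6,interpolation=cv2.INTER_CUBIC))
E
```

```text
18.6833 [-1.970e-01  1.820e-01 -3.120e-01  1.075e+00  1.000e-03 -6.940e-01] [ 0.4626 -0.0923  0.216 ] [-1.7998e+02  8.0000e-02 -1.5153e+02] [-0.7 -0.6 -0.1] [ 0.01 -0.01 -0.06] 0.0498
```

View pics/w9.png

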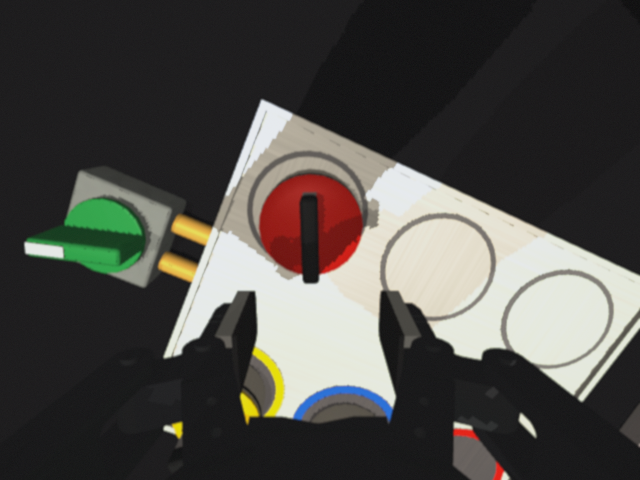

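View pics/t9c.png

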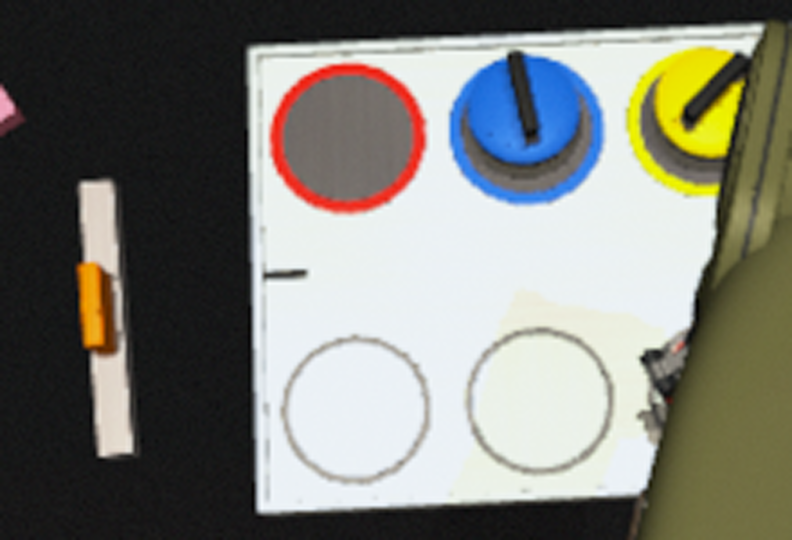

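Run:
```python
from h import *
print('blue',ray('top',165+524/3.6,160+109/3.6,.075), proj('top',[[.6547,.0462,.075]]))
a=wray(308.5,196,.111);b=wray(312,283,.111);print((a+b)/2,np.degrees(np.arctan2(*(a-b)[1::-1])))
```

```text
blue [0.6538826  0.04635741 0.075     ] [[310.62720525 189.96916857]]
[ 0.46703017 -0.09677318  0.111     ] -149.63935412505327
```

Request:
apply_moves(
  linear=[
    [0.002,-0.002,-0.03],
    [0.002,-0.002,-0.06],
    [0.002,-0.002,-0.085],
    [0.002,-0.002,-0.1],
    [0.002,-0.002,-0.11],
    [0.002,-0.002,-0.116],
    [0.002,-0.002,-0.12],
    [0.002,-0.002,-0.12],
    [0.002,-0.002,-0.12],
  ],
  twist=[1.5,1.5,1.5,1.5,1.5,1.5,1.5,1.5,1.5],
)

```text
time_s: 19.53
eef_pos: [0.4646, -0.0943, 0.0961]
eef_rot: [-3.141, 0.001, -2.618]
force: [0.2, -0.7, 0.3]
finger_gap: 0.0501
```

Request:
apply_moves(
  linear=[
    [0,0,0],
    [0,0,0],
    [0,0,0],
    [0,0,0],
    [0,0,0],
    [0,0,0],
  ],
  twist=[0,0,0,0,0,0],
  claw=0,
)

```text
time_s: 20.03
eef_pos: [0.4647, -0.0949, 0.0965]
eef_rot: [-3.14, 0.001, -2.618]
force: [1.3, -1.5, 4.2]
finger_gap: 0.0107
```

```bash
python3 s.py
python3 - <<'E'
from loc import *
snap('wrist','w10.png')
E
```

```text
20.0333 [-0.201  0.289 -0.513  0.767 -0.    -0.724] [ 0.4647 -0.0949  0.0965] [-1.7990e+02  8.0000e-02 -1.5003e+02] [ 1.3 -1.5  4.2] [-0.21 -0.13 -0.02] 0.0107
```

View pics/w10.png

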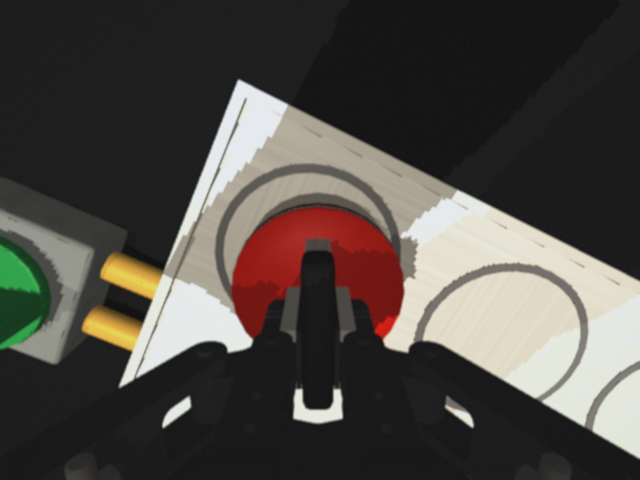

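Request:
apply_moves(
  linear=[
    [0.002,0.01,0],
    [0.005,0.028,0],
    [0.008,0.052,0],
    [0.01,0.08,0],
    [0.012,0.108,0],
    [0.015,0.136,0],
    [0.018,0.164,0],
    [0.025,0.19,0],
    [0.035,0.21,0],
    [0.05,0.225,0],
    [0.07,0.237,0],
    [0.093,0.246,0],
  ],
  twist=[0,0,0,0,0,0,0,0,0,0,0,0],
)

```text
time_s: 21.08
eef_pos: [0.5534, 0.152, 0.0966]
eef_rot: [3.14, -0.006, -2.617]
force: [-6.8, -2.8, 13.6]
finger_gap: 0.0109
```

Request:
apply_moves(
  linear=[
    [0.022,0.007,0],
    [0.044,0.014,0],
    [0.064,0.02,0],
    [0.08,0.024,0],
    [0.087,0.026,0],
    [0.09,0.0265,0],
    [0.09,0.0265,0],
    [0.09,0.0265,0],
  ],
  twist=[0,0,0,0,0,0,0,0],
)

```text
time_s: 21.75
eef_pos: [0.6461, 0.1785, 0.0965]
eef_rot: [3.14, -0.001, -2.618]
force: [-1.7, 0.2, 7.2]
finger_gap: 0.0107
```

```bash
python3 s.py
python3 - <<'E'
from loc import *
snap('wrist','w11.png')
E
```

```text
21.75 [ 0.269  0.59   0.005  0.986  0.001 -0.255] [0.6461 0.1785 0.0965] [ 1.7992e+02 -4.0000e-02 -1.5000e+02] [-1.7  0.2  7.2] [ 0.11  0.45 -0.  ] 0.0107
```

View pics/w11.png

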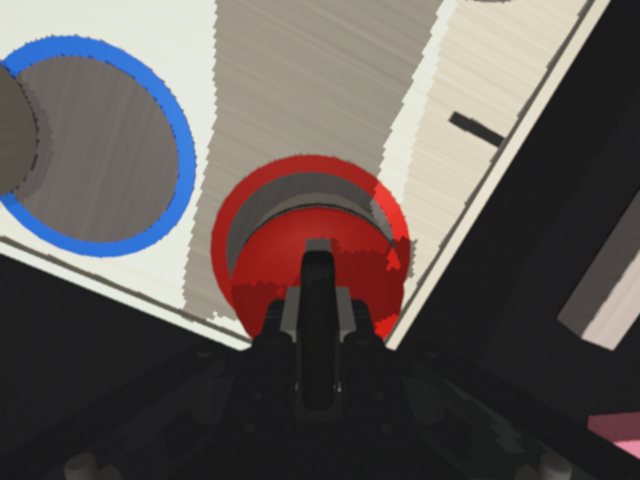

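Request:
apply_moves(
  linear=[
    [0.002,-0.0035,0],
    [0.002,-0.0035,0],
    [0.002,-0.0035,0],
  ],
  twist=[0,0,0],
)

```text
time_s: 22.05
eef_pos: [0.6481, 0.1756, 0.0965]
eef_rot: [3.139, 0.0, -2.618]
force: [-1.6, 2.0, 5.8]
finger_gap: 0.0112
```

```bash
python3 s.py
python3 - <<'E'
from loc import *
snap('wrist','w12.png');snap('side','s12.png')
E
```

```text
22.05 [ 0.263  0.592  0.008  0.987  0.003 -0.26 ] [0.6481 0.1756 0.0965] [ 1.7985e+02  2.0000e-02 -1.4998e+02] [-1.6  2.   5.8] [0.38 0.36 0.01] 0.0112
```

View pics/s12.png

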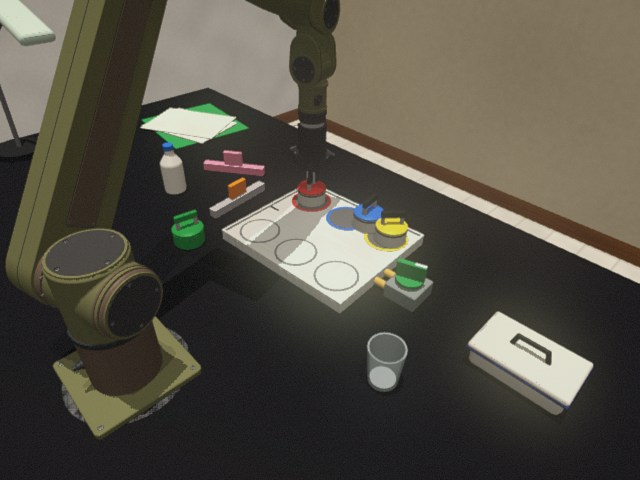

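View pics/w12.png

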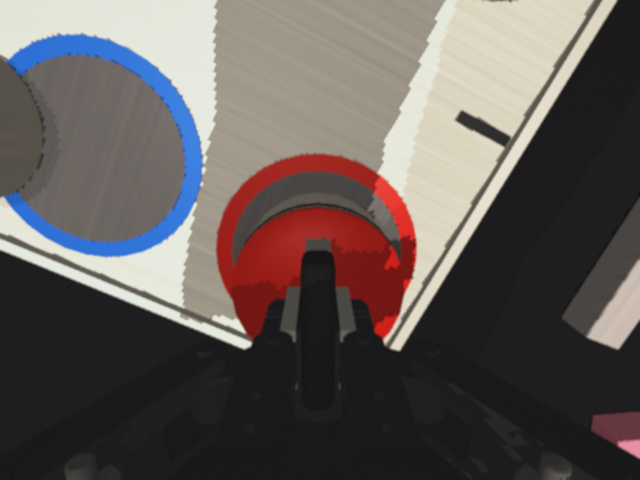

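The red pot is centred in its ring. The blue pot has been knocked towards −y, up against yellow. I'll release red and take stock from the guard position.

Request:
apply_moves(
  linear=[
    [0,0,0],
    [0,0,0],
    [0,0,0],
    [0,0,0],
    [0,0,0.03],
    [0,0,0.06],
    [0,0,0.09],
    [0,0,0.12],
  ],
  twist=[0,0,0,0,0,0,0,0],
  claw=0.05,
)

```text
time_s: 22.82
eef_pos: [0.6484, 0.1743, 0.2166]
eef_rot: [3.141, -0.001, -2.618]
force: [0.7, -0.2, 0.2]
finger_gap: 0.0501
```

Request:
apply_moves(
  linear=[
    [-0.02,0.024,0],
    [-0.04,0.048,0],
    [-0.06,0.072,0],
    [-0.08,0.096,0],
    [-0.1,0.12,0],
    [-0.12,0.143,0],
    [-0.135,0.16,0],
    [-0.1405,0.1665,0],
    [-0.1405,0.1665,0],
    [-0.1405,0.1665,0],
  ],
  twist=[-5,-10,-15,-20,-22,-22,-22,-22,-22,-22],
)

```text
time_s: 23.65
eef_pos: [0.5085, 0.3408, 0.2157]
eef_rot: [-3.141, 0.0, -3.002]
force: [0.9, -0.4, -0.4]
finger_gap: 0.0499
```

```bash
python3 s.py
python3 - <<'E'
from loc import *
snap('wrist','w13.png')
im=snap('top','t13.png')
cv2.imwrite('pics/t13c.png',cv2.resize(im[160:310,225:445],None,fx=3.6,fy=3.6,interpolation=cv2.INTER_CUBIC))
E
```

```text
23.65 [ 5.910e-01  4.210e-01  3.400e-02  1.183e+00 -1.000e-03  4.510e-01] [0.5085 0.3408 0.2157] [-1.7995e+02  2.0000e-02 -1.7198e+02] [ 0.9 -0.4 -0.4] [-0.02 -0.    0.  ] 0.0499
```

View pics/w13.png

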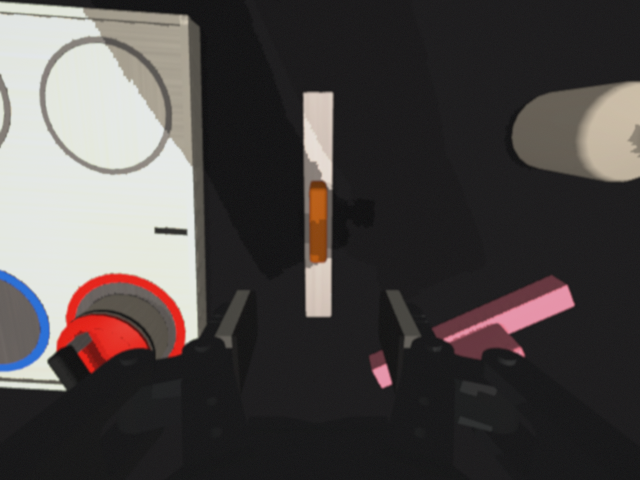

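View pics/t13c.png

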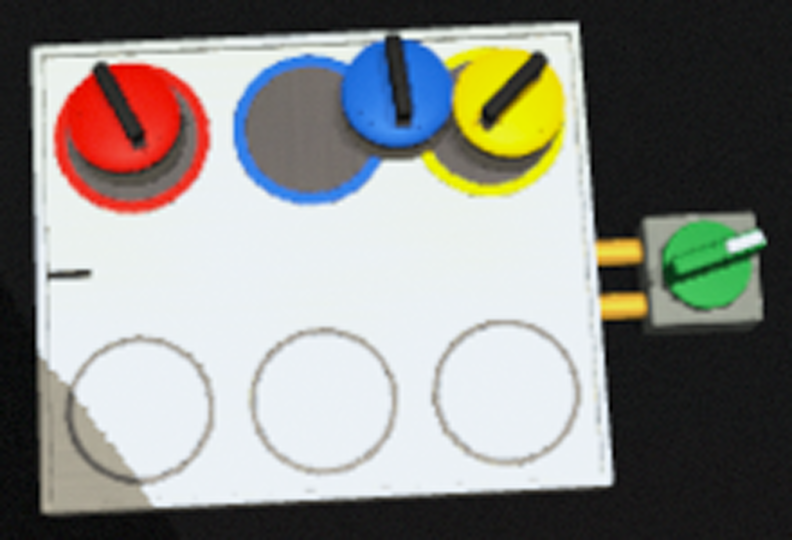

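Run:
```python
from h import *
a=wray(319,182,.07);b=wray(318,246,.07);print(a,b)
print(wray(318.5,93,.025),wray(318.5,317,.025))
im=cv2.imread('pics/t13.png')
for n,(x,y) in dict(red=(125,118),blue=(396,93),yellow=(508,103)).items(): print(n,ray('top',225+x/3.6,160+y/3.6,.075).round(4))
```

```text
[0.47788343 0.33582667 0.07      ] [0.52712433 0.34188053 0.07      ]
[0.41363497 0.32665243 0.025     ] [0.61203488 0.35412211 0.025     ]
red [0.6436 0.1745 0.075 ]
blue [ 0.6674 -0.0153  0.075 ]
yellow [ 0.6624 -0.0943  0.075 ]
```

Request:
apply_moves(
  linear=[
    [0.002,0,-0.035],
    [0.002,0,-0.07],
    [0.002,0,-0.1],
    [0.002,0,-0.125],
    [0.002,0,-0.145],
    [0.002,0,-0.157],
    [0.002,0,-0.164],
    [0.002,0,-0.166],
    [0.002,0,-0.166],
  ],
  twist=[0,0,0,0,0,0,0,0,0],
)

```text
time_s: 24.5
eef_pos: [0.5109, 0.3403, 0.0496]
eef_rot: [-3.141, -0.0, -3.004]
force: [-0.4, -0.6, 0.5]
finger_gap: 0.05
```

Request:
apply_moves(
  linear=[
    [0,0,0],
    [0,0,0],
    [0,0,0],
    [0,0,0],
    [0,0,0],
    [0,0,0],
    [0,0,0],
  ],
  twist=[0,0,0,0,0,0,0],
  claw=0,
)

```text
time_s: 25.08
eef_pos: [0.5112, 0.3414, 0.0511]
eef_rot: [3.141, 0.002, -3.002]
force: [0.7, -0.7, 7.5]
finger_gap: 0.0133
```

```bash
python3 s.py
python3 - <<'E'
from loc import *
snap('wrist','w14.png')
E
```

```text
25.0833 [ 0.589  0.542 -0.22   0.806 -0.001  0.45 ] [0.5112 0.3414 0.0511] [ 1.7997e+02  1.3000e-01 -1.7201e+02] [ 0.7 -0.7  7.5] [-0.23  0.04 -0.02] 0.0133
```

View pics/w14.png

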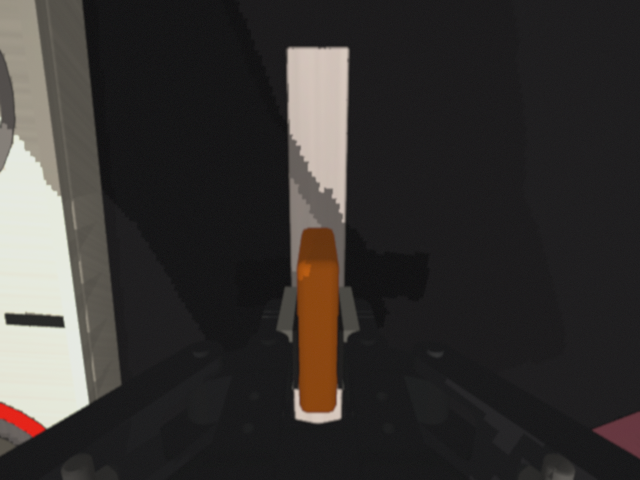

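Request:
apply_moves(
  linear=[
    [0.002,-0.006,0],
    [0.006,-0.018,0],
    [0.01,-0.032,0],
    [0.015,-0.047,0],
    [0.019,-0.06,0],
    [0.023,-0.072,0],
    [0.026,-0.08,0],
    [0.0275,-0.084,0],
    [0.0275,-0.086,0],
    [0.0275,-0.086,0],
    [0.0275,-0.086,0],
  ],
  twist=[-0.6,-1.3,-2,-2.7,-3.3,-3.6,-3.6,-3.6,-3.6,-3.6,-3.6],
)

```text
time_s: 26.05
eef_pos: [0.5389, 0.2557, 0.0511]
eef_rot: [3.14, 0.003, -3.065]
force: [-0.7, 3.3, 6.8]
finger_gap: 0.0129
```

```bash
python3 s.py
python3 - <<'E'
from loc import *
snap('wrist','w15.png');im=snap('top','t15.png')
cv2.imwrite('pics/t15c.png',cv2.resize(im[200:295,165:255],None,fx=6,fy=6,interpolation=cv2.INTER_CUBIC))
E
```

```text
26.05 [ 0.443  0.516 -0.271  0.781  0.001  0.366] [0.5389 0.2557 0.0511] [ 1.7988e+02  1.5000e-01 -1.7562e+02] [-0.7  3.3  6.8] [ 0.41  0.14 -0.03] 0.0129
```

View pics/w15.png

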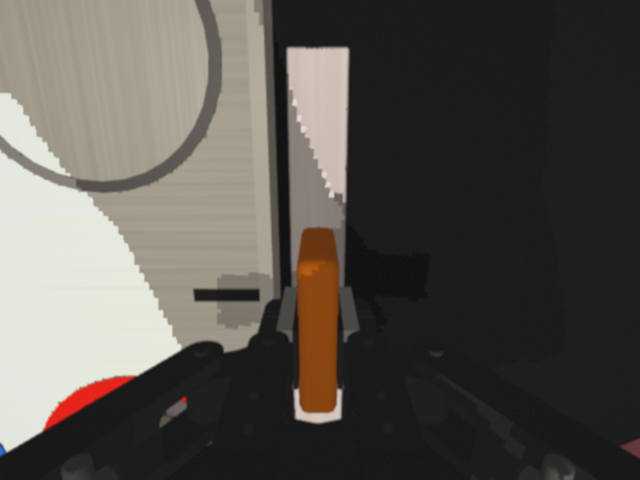

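View pics/t15c.png

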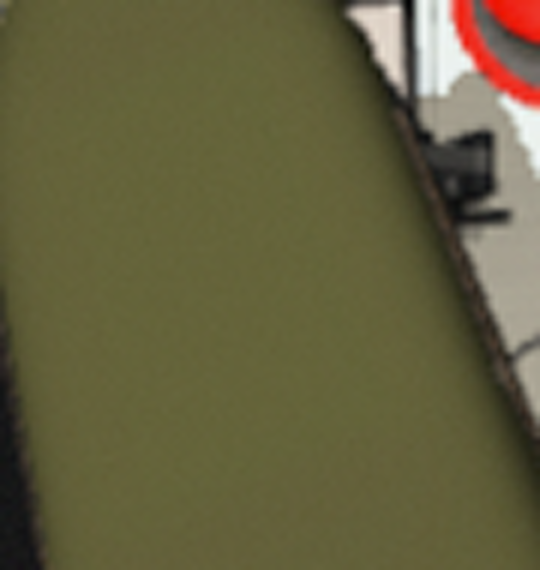

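Request:
apply_moves(
  linear=[
    [0,-0.002,0],
    [0,-0.003,0],
    [0,-0.004,0],
    [0,-0.005,0],
    [0,-0.006,0],
    [0,-0.006,0],
  ],
  twist=[0,0,0,0,0,0],
)

```text
time_s: 26.65
eef_pos: [0.5394, 0.2508, 0.0511]
eef_rot: [3.138, 0.004, -3.065]
force: [0.6, 4.1, 5.5]
finger_gap: 0.0131
```

```bash
python3 s.py
```

```text
26.65 [ 0.434  0.512 -0.277  0.777  0.002  0.357] [0.5394 0.2508 0.0511] [ 179.77    0.2  -175.59] [0.6 4.1 5.5] [ 1.07 -0.04 -0.01] 0.0131
```

Request:
apply_moves(
  linear=[
    [0,-0.001,0],
    [0,-0.002,0],
    [0,-0.003,0],
    [0,-0.003,0],
    [0,-0.003,0],
  ],
  twist=[0,0,0,0,0],
)

```text
time_s: 27.07
eef_pos: [0.5396, 0.2481, 0.0511]
eef_rot: [3.137, 0.004, -3.065]
force: [0.6, 5.7, 4.8]
finger_gap: 0.0128
```

```bash
python3 s.py; python3 -c "
from h import *
snap('wrist','w16.png')"
```

```text
27.0667 [ 0.429  0.511 -0.28   0.775  0.003  0.353] [0.5396 0.2481 0.0511] [ 179.75    0.22 -175.6 ] [0.6 5.7 4.8] [ 1.17 -0.05 -0.11] 0.0128
```

View pics/w16.png

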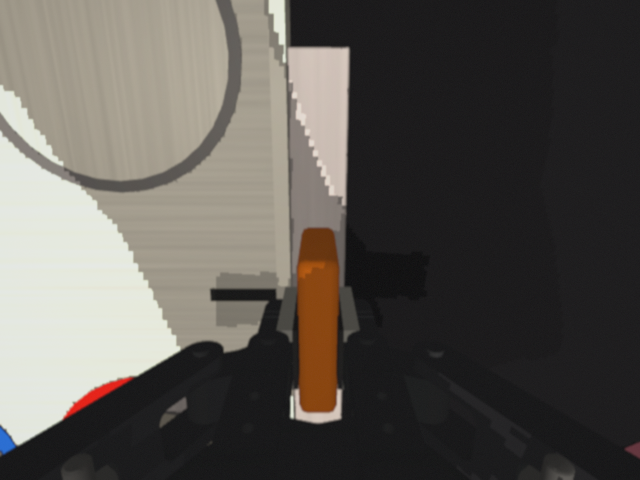

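Request:
apply_moves(
  linear=[
    [0,-0.001,0],
    [0,-0.002,0],
    [0,-0.003,0],
    [0,-0.003,0],
  ],
  twist=[0,0,0,0],
)

```text
time_s: 27.45
eef_pos: [0.5397, 0.2478, 0.0512]
eef_rot: [3.131, 0.004, -3.064]
force: [0.3, 12.3, 2.9]
finger_gap: 0.0133
```

```bash
python3 s.py
```

```text
27.45 [ 0.426  0.509 -0.282  0.772  0.008  0.348] [0.5397 0.2478 0.0512] [ 179.41    0.23 -175.53] [ 0.3 12.3  2.9] [ 2.57  0.12 -0.13] 0.0133
```

Request:
apply_moves(
  linear=[
    [0,0.002,0],
    [0,0.002,0],
  ],
  twist=[0,0],
)

```text
time_s: 27.62
eef_pos: [0.5396, 0.248, 0.0512]
eef_rot: [3.136, 0.004, -3.064]
force: [1.1, 6.8, 5.6]
finger_gap: 0.0129
```

Request:
apply_moves(
  linear=[
    [0,0,0],
    [0,0,0],
    [0,0,0],
    [0,0,0],
    [0,0,0.03],
    [0,0,0.06],
    [0,0,0.1],
    [0,0,0.14],
    [0,0,0.165],
    [0,0,0.165],
  ],
  twist=[0,0,0,0,0,0,0,0,0,0],
  claw=0.04,
)

```text
time_s: 28.45
eef_pos: [0.541, 0.246, 0.2213]
eef_rot: [3.138, 0.01, -3.065]
force: [0.3, -0.0, 0.3]
finger_gap: 0.0402
```

```bash
python3 s.py; python3 -c "
from h import *
snap('wrist','w17.png')"
```

```text
28.45 [ 4.270e-01  3.800e-01 -1.700e-02  1.163e+00 -1.000e-03  3.510e-01] [0.541  0.246  0.2213] [ 179.82    0.59 -175.64] [ 0.3 -0.   0.3] [0.07 0.02 0.04] 0.0402
```

View pics/w17.png

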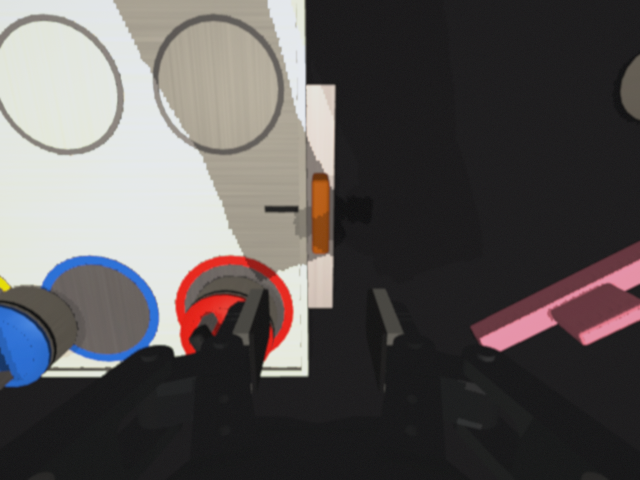

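Run:
```python
from h import *
R=np.array([np.cos(np.radians(4.35)),np.sin(np.radians(4.35))])
a=wray(320,85,.025)[:2];b=wray(320,308,.025)[:2];l=wray(282,209,.031)[:2];c=np.array([.555,.0386])
print((((a+b)/2)-c)@R,(l-c)@R)
im=snap('top','t18.png')
cv2.imwrite('pics/t18c.png',cv2.resize(im[160:310,165:385],None,fx=3.6,fy=3.6,interpolation=cv2.INTER_CUBIC))
for n,(p,q) in dict(blue=((393,42),(402,118)),yellow=((540,60),(488,118))).items():
    a,b=[ray('top',225+x/3.6,160+y/3.6,.111) for x,y in(p,q)];d=a-b;print(n,((a+b)/2).round(4),np.degrees(np.arctan2(d[1],d[0])),np.linalg.norm(d))
```

```text
-0.0016862508600559811 -0.0006210655292156729
blue [ 0.6653 -0.015   0.111 ] 7.661886602691415 0.05467534844313821
yellow [ 0.6612 -0.0951  0.111 ] -39.70932450848915 0.05524317824991007
```

View pics/t18c.png

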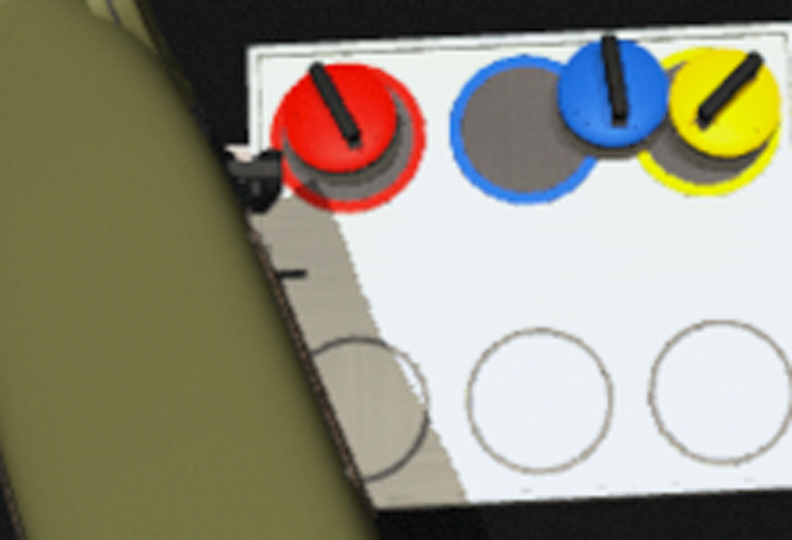

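Request:
apply_moves(
  linear=[
    [0.015,-0.03,0],
    [0.03,-0.062,0],
    [0.047,-0.096,0],
    [0.063,-0.13,0],
    [0.08,-0.165,0],
    [0.097,-0.2,0],
    [0.112,-0.23,0],
    [0.121,-0.25,0],
    [0.125,-0.26,0],
    [0.125,-0.26,0],
    [0.125,-0.26,0],
  ],
  twist=[3.3,3.3,3.3,3.3,3.3,3.3,3.3,3.3,3.3,3.3,3.3],
)

```text
time_s: 29.47
eef_pos: [0.6616, -0.0147, 0.2131]
eef_rot: [3.14, -0.003, -3.008]
force: [-0.7, 0.3, 0.0]
finger_gap: 0.0395
```

```bash
python3 s.py; python3 -c "
from h import *
snap('wrist','w19.png')"
```

```text
29.4667 [-2.300e-02  5.140e-01  1.810e-01  1.242e+00  1.000e-03 -1.560e-01] [ 0.6616 -0.0147  0.2131] [ 179.92   -0.19 -172.34] [-0.7  0.3  0. ] [0.   0.03 0.02] 0.0395
```

View pics/w19.png

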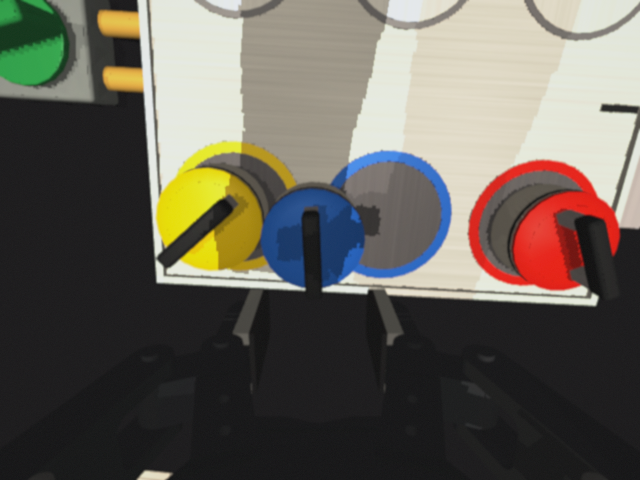

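Run:
```python
from h import *
a=wray(310,209,.111);b=wray(314,297,.111);print((a+b)/2,np.degrees(np.arctan2(*(a-b)[1::-1])),np.linalg.norm(a-b))
```

```text
[ 0.67183286 -0.01692968  0.111     ] -170.11000479653194 0.06134165356662858
```

Request:
apply_moves(
  linear=[
    [0.0065,-0.0005,-0.03],
    [0.0065,-0.0005,-0.06],
    [0.0065,-0.0005,-0.085],
    [0.0065,-0.0005,-0.1],
    [0.0065,-0.0005,-0.11],
    [0.0065,-0.0005,-0.116],
    [0.0065,-0.0005,-0.119],
    [0.0065,-0.0005,-0.119],
    [0.0065,-0.0005,-0.119],
  ],
  twist=[1.5,1.5,1.5,1.5,1.5,1.5,1.5,1.5,1.5],
)

```text
time_s: 30.27
eef_pos: [0.67, -0.0151, 0.097]
eef_rot: [-3.141, 0.002, -2.981]
force: [0.1, 0.6, 0.4]
finger_gap: 0.0399
```

Request:
apply_moves(
  linear=[
    [0,0,0],
    [0,0,0],
    [0,0,0],
    [0,0,0],
    [0,0,0],
    [0,0,0],
  ],
  twist=[0,0,0,0,0,0],
  claw=0,
)

```text
time_s: 30.77
eef_pos: [0.6699, -0.0158, 0.0969]
eef_rot: [-3.141, 0.002, -2.982]
force: [-0.7, -2.3, 5.0]
finger_gap: 0.0112
```

```bash
python3 s.py; python3 -c "
from h import *
snap('wrist','w20.png')"
```

```text
30.7667 [-0.023  0.588  0.001  0.982 -0.    -0.183] [ 0.6699 -0.0158  0.0969] [-1.7996e+02  1.0000e-01 -1.7083e+02] [-0.7 -2.3  5. ] [-0.16  0.1   0.02] 0.0112
```

View pics/w20.png

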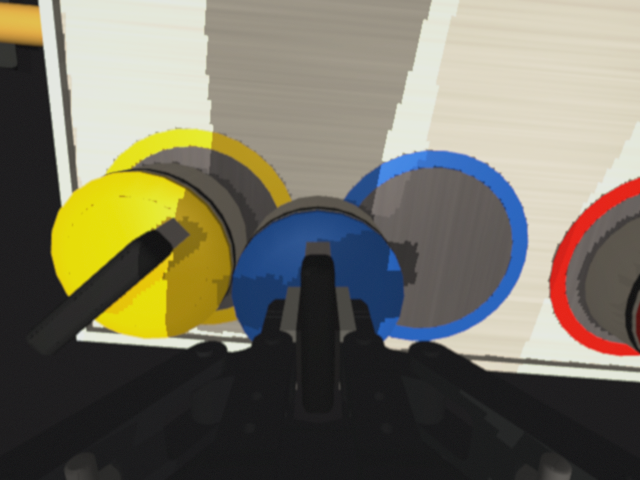

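Request:
apply_moves(
  linear=[
    [-0.002,0.006,0],
    [-0.005,0.018,0],
    [-0.008,0.033,0],
    [-0.011,0.048,0],
    [-0.0125,0.057,0],
    [-0.0135,0.062,0],
    [-0.0135,0.062,0],
    [-0.0135,0.062,0],
  ],
  twist=[0,0,0,0,0,0,0,0],
)

```text
time_s: 31.48
eef_pos: [0.6566, 0.0476, 0.0969]
eef_rot: [3.141, 0.002, -2.98]
force: [-0.8, -0.1, 5.8]
finger_gap: 0.0111
```

```bash
python3 s.py; python3 -c "
from h import *
snap('wrist','w21.png')"
```

```text
31.4833 [ 0.072  0.568 -0.035  0.965  0.001 -0.089] [0.6566 0.0476 0.0969] [ 1.7994e+02  1.3000e-01 -1.7076e+02] [-0.8 -0.1  5.8] [ 0.19 -0.04  0.05] 0.0111
```

View pics/w21.png

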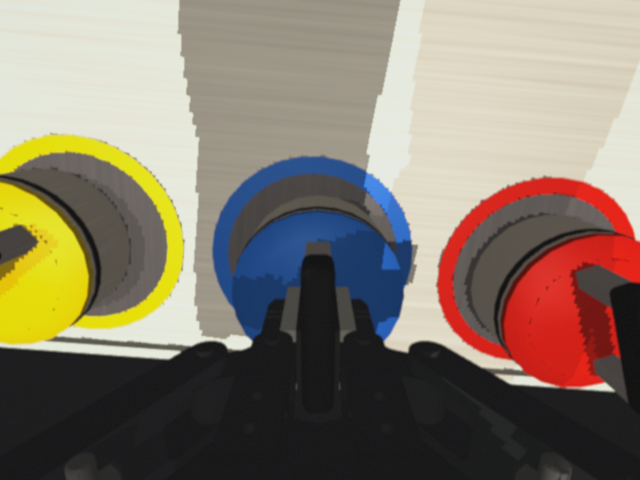

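Request:
apply_moves(
  linear=[
    [0,-0.0025,0],
    [0,-0.0025,0],
    [0,-0.0025,0],
  ],
  twist=[0,0,0],
)

```text
time_s: 31.78
eef_pos: [0.6566, 0.0458, 0.0969]
eef_rot: [3.139, 0.003, -2.98]
force: [-0.2, 2.2, 6.5]
finger_gap: 0.0108
```

Request:
apply_moves(
  linear=[
    [0,0,0],
    [0,0,0],
    [0,0,0],
    [0,0,0],
    [0,0,0.03],
    [0,0,0.06],
    [0,0,0.09],
    [0,0,0.12],
  ],
  twist=[0,0,0,0,0,0,0,0],
  claw=0.04,
)

```text
time_s: 32.45
eef_pos: [0.6552, 0.0439, 0.2165]
eef_rot: [3.141, -0.001, -2.981]
force: [1.1, -0.0, -0.6]
finger_gap: 0.0398
```

Request:
apply_moves(
  linear=[
    [0.001,-0.02,0],
    [0.002,-0.045,0],
    [0.003,-0.07,0],
    [0.004,-0.095,0],
    [0.005,-0.115,0],
    [0.005,-0.13,0],
    [0.005,-0.139,0],
    [0.005,-0.139,0],
    [0.005,-0.139,0],
    [0.005,-0.139,0],
  ],
  twist=[-6,-12,-18,-24,-30,-36,-42,-47,-49,-49],
)

```text
time_s: 33.28
eef_pos: [0.6605, -0.0955, 0.2153]
eef_rot: [-3.141, -0.001, 2.445]
force: [-0.1, 0.4, -0.4]
finger_gap: 0.0398
```

```bash
python3 s.py; python3 -c "
from h import *
snap('wrist','w22.png')
im=snap('top','t22.png')
cv2.imwrite('pics/t22c.png',cv2.resize(im[160:310,165:385],None,fx=3.6,fy=3.6,interpolation=cv2.INTER_CUBIC))"
```

```text
33.2833 [-0.144  0.521  0.2    1.25   0.     0.553] [ 0.6605 -0.0955  0.2153] [-1.7997e+02 -5.0000e-02  1.4011e+02] [-0.1  0.4 -0.4] [-0.01  0.04  0.01] 0.0398
```

View pics/w22.png

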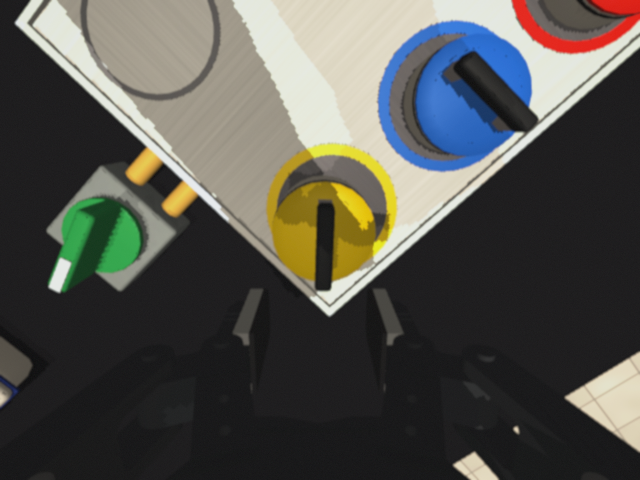

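View pics/t22c.png

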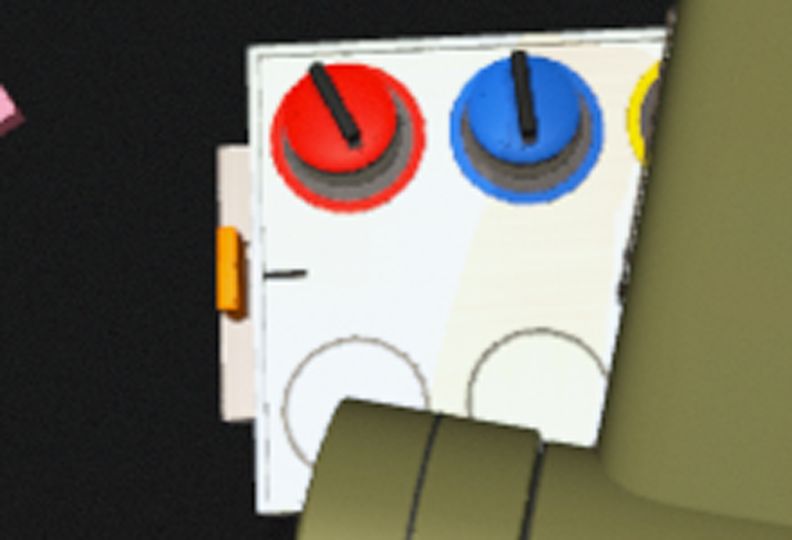

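Run:
```python
from h import *
a=wray(326,202,.111);b=wray(323,289,.111);print((a+b)/2,np.degrees(np.arctan2(*(a-b)[1::-1])),np.linalg.norm(a-b))
```

```text
[ 0.66787545 -0.09497441  0.111     ] 138.58957465707067 0.0603996946147484
```

Request:
apply_moves(
  linear=[
    [0.004,0,-0.03],
    [0.004,0,-0.06],
    [0.004,0,-0.085],
    [0.004,0,-0.1],
    [0.004,0,-0.11],
    [0.004,0,-0.116],
    [0.004,0,-0.12],
    [0.004,0,-0.12],
    [0.004,0,-0.12],
  ],
  twist=[-1.5,-1.5,-1.5,-1.5,-1.5,-1.5,-1.5,-1.5,-1.5],
)

```text
time_s: 34.13
eef_pos: [0.6655, -0.095, 0.0968]
eef_rot: [3.141, 0.001, 2.421]
force: [0.1, -0.7, 0.4]
finger_gap: 0.04
```

Request:
apply_moves(
  linear=[
    [0,0,0],
    [0,0,0],
    [0,0,0],
    [0,0,0],
    [0,0,0],
    [0,0,0],
  ],
  twist=[0,0,0,0,0,0],
  claw=0,
)

```text
time_s: 34.63
eef_pos: [0.6656, -0.095, 0.0969]
eef_rot: [3.14, 0.002, 2.421]
force: [-0.3, 0.8, 5.5]
finger_gap: 0.0108
```

```bash
python3 s.py; python3 -c "
from h import *
snap('wrist','w23.png')"
```

```text
34.6333 [-0.142  0.591  0.008  0.985  0.     0.579] [ 0.6656 -0.095   0.0969] [1.7992e+02 9.0000e-02 1.3869e+02] [-0.3  0.8  5.5] [0.06 0.09 0.02] 0.0108
```

View pics/w23.png

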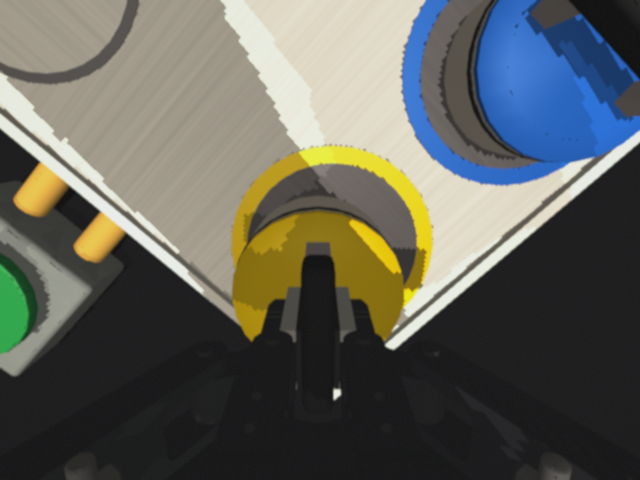

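Request:
apply_moves(
  linear=[
    [0,0.003,0],
    [0.0005,0.007,0],
    [0.0005,0.0105,0],
    [0.0005,0.0105,0],
    [0.0005,0.0105,0],
  ],
  twist=[0,0,0,0,0],
)

```text
time_s: 35.1
eef_pos: [0.6662, -0.0852, 0.0969]
eef_rot: [3.141, 0.003, 2.42]
force: [0.0, -1.4, 5.6]
finger_gap: 0.0104
```

```bash
python3 s.py; python3 -c "
from h import *
snap('wrist','w24.png')"
```

```text
35.1 [-0.127  0.59   0.005  0.984 -0.001  0.595] [ 0.6662 -0.0852  0.0969] [1.7999e+02 1.6000e-01 1.3867e+02] [ 0.  -1.4  5.6] [-0.35  0.03  0.07] 0.0104
```

View pics/w24.png

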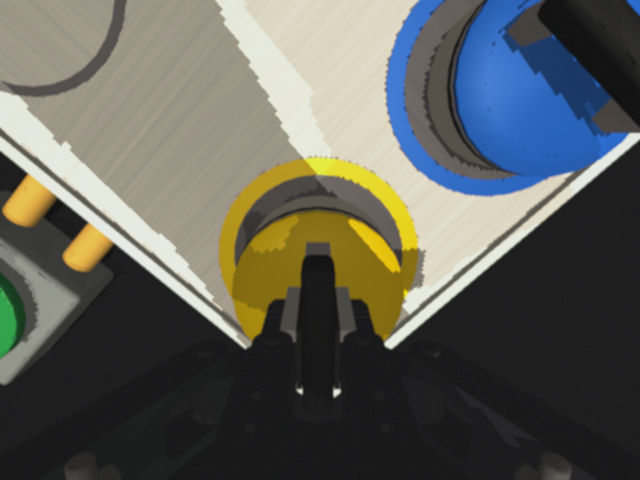

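Yellow is centred in its ring (ring 219–417, lid 233–404). I'll release, retreat clear of everything, and look.

Request:
apply_moves(
  linear=[
    [0,0,0],
    [0,0,0],
    [0,0,0],
    [0,0,0],
    [0,0,0.03],
    [0,0,0.06],
    [0,0,0.1],
    [0,0,0.14],
    [0,0,0.16],
  ],
  twist=[0,0,0,0,0,0,0,0,0],
  claw=0.04,
)

```text
time_s: 35.9
eef_pos: [0.6666, -0.0846, 0.261]
eef_rot: [3.138, 0.005, 2.421]
force: [1.2, 0.8, 0.6]
finger_gap: 0.0401
```

Request:
apply_moves(
  linear=[
    [-0.02,0.03,0],
    [-0.05,0.06,0],
    [-0.08,0.09,0],
    [-0.11,0.12,0],
    [-0.14,0.15,0],
    [-0.17,0.18,0],
    [-0.2,0.21,0],
    [-0.22,0.24,0],
    [-0.24,0.27,0],
    [-0.26,0.3,0],
    [-0.28,0.33,0],
    [-0.3,0.36,0],
  ],
  twist=[0,0,0,0,0,0,0,0,0,0,0,0],
)

```text
time_s: 36.9
eef_pos: [0.3638, 0.2766, 0.2558]
eef_rot: [3.142, -0.0, 2.42]
force: [1.4, -0.1, -0.3]
finger_gap: 0.0403
```

Request:
apply_moves(
  linear=[
    [-0.02,0.03,0],
    [-0.04,0.06,0],
    [-0.06,0.09,0],
    [-0.08,0.12,0],
    [-0.1,0.14,0],
    [-0.1,0.15,0],
    [-0.1,0.15,0],
  ],
  twist=[0,0,0,0,0,0,0],
)

```text
time_s: 37.48
eef_pos: [0.2645, 0.4275, 0.2554]
eef_rot: [3.141, -0.0, 2.424]
force: [0.8, 0.4, 0.9]
finger_gap: 0.04
```

```bash
python3 s.py; python3 -c "
from h import *
im=snap('top','t25.png');snap('side','s25.png')
cv2.imwrite('pics/t25c.png',cv2.resize(im[160:310,225:445],None,fx=3.6,fy=3.6,interpolation=cv2.INTER_CUBIC))
cv2.imwrite('pics/t25d.png',cv2.resize(im[180:300,175:275],None,fx=5,fy=5,interpolation=cv2.INTER_CUBIC))
"
```

```text
37.4833 [ 1.017  0.216 -0.163  1.191  0.     1.734] [0.2645 0.4275 0.2554] [ 1.7997e+02 -1.0000e-02  1.3889e+02] [0.8 0.4 0.9] [0.03 0.02 0.  ] 0.04
```

View pics/t25c.png

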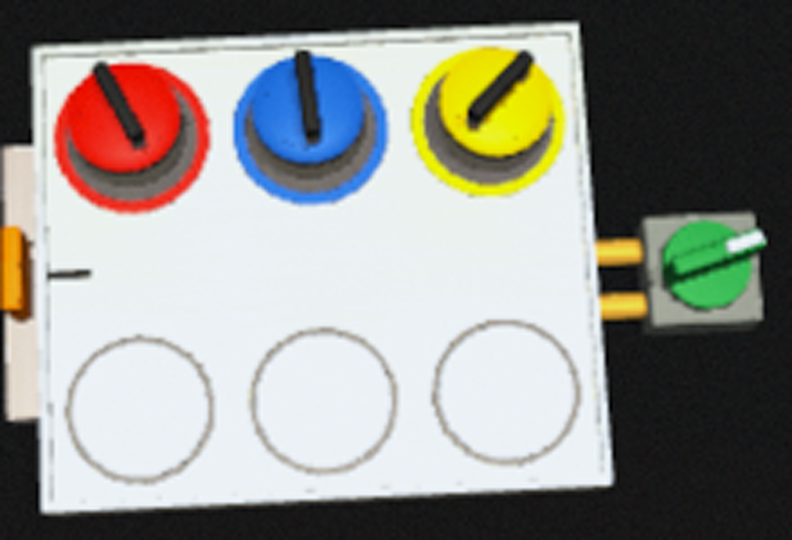

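View pics/t25d.png

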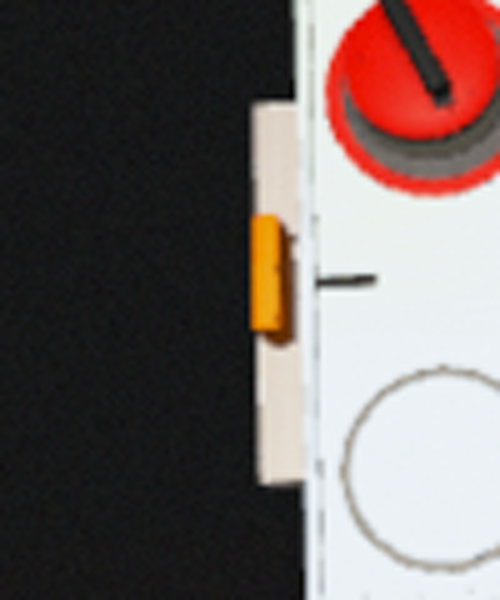

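View pics/s25.png

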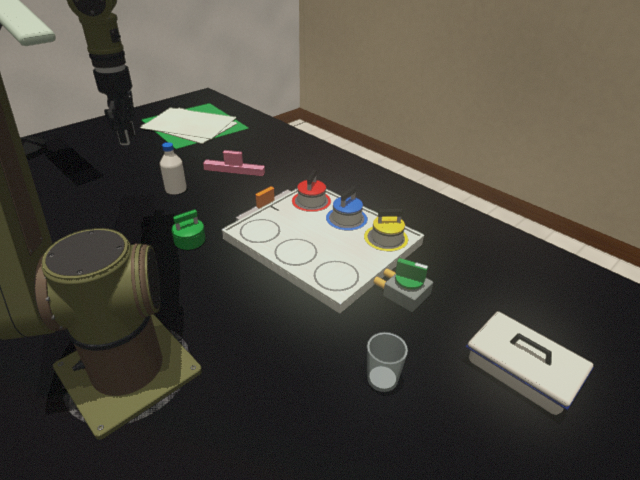

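Run:
```python
from h import *
c=np.array([.555,.0386]);t=np.radians(4.35);X=np.array([np.cos(t),np.sin(t)]);Y=np.array([-X[1],X[0]])
ring=dict(red=[.645,.176],blue=[.6547,.0463],yellow=[.6647,-.0832])
for n,(x,y) in dict(red=(126,118),blue=(308,109),yellow=(496,102)).items():
    p=ray('top',225+x/3.6,160+y/3.6,.075)[:2];print(n,p.round(4),np.linalg.norm(p-ring[n])*1e3)
a,b=[ray('top',175+x/5,180+y/5,z)[:2]-c for x,y,z in((252,102,.025),(259.5,486,.025))]
print('guard outer edge plate-y',a@Y,b@Y,'x mid',((a+b)/2)@X,'yaw err',((a-b)@Y)/((a-b)@X))
p=[ray('top',175+x/5,180+y/5,.031)[:2]-c for x,y in((296,50),(309,560))];print('plate edge',[q@Y for q in p])
```

```text
red [0.6436 0.1738] 2.6331284002448885
blue [0.6539 0.0464] 0.8194133986800166
yellow [ 0.6629 -0.0858] 3.1949463904592603
guard outer edge plate-y 0.2235124464250908 0.22309502182303184 x mid -0.0037101441770952394 yaw err 0.0020598431436218085
plate edge [np.float64(0.1991607250232882), np.float64(0.1979246500358215)]
```

```bash
python3 -c "
from h import *
print(manip.finish_job())"; python3 s.py
```

```text
the job is handed in; nothing more can be done
None
the job is handed in; nothing more can be done
```

The job is handed in, at about 37.5 s on the robot's clock out of the 208 s allowed. My last checks found everything within tolerance.

- **Valve:** I screwed it in until it bottomed (1.5 N m at the stop), then backed it off a quarter turn. From the wrist camera it stands at about 4.43 rad, inside the 4.17–4.69 band.
- **Pots:** All three were slid by their handles without lifting. After I had placed blue, it was knocked about 6 cm towards yellow and pushed yellow about 1 cm off centre, so I regripped both and slid them back. In the last top view the offsets from ring centre are red 2.6 mm, blue 0.8 mm and yellow 3.2 mm (limit 12 mm).
- **Guard:** I pushed it against the plate's +y face until contact (about 12 N), then released it. The last view puts its origin at plate y ≈ 211 mm, its middle 4 mm off centre, and its angle 0.002 rad from parallel.
- **Tray, bottle, cup and look-alikes:** They look unmoved in the last side view. I judged that by eye rather than measuring it.

The wrist and top cameras disagreed by up to about 5 mm on handle positions. The pot offsets come from the top camera. The wrist views, with each pot still gripped, also showed it centred to within a few millimetres. No check failed.

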